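# Load the sample-cup mixer and lock the hold-down

## Robot

A 6-joint arm with a two-finger parallel gripper is mounted at the origin on a cart in front of the work surface, level with it; the furniture and walls round the work are solid. World frame = base frame: x ahead of the robot, y to its left, z up, the work surface at z = 0. Lengths are in mm, angles in degrees, forces in N, time in s.
With the tool pointing down it reaches from about 300 to 850 mm from the base axis. Payload 4.2 kg.
Tool frame: the origin (TCP) lies between the finger pads, 19 mm behind the fingertips; this is the grasp point; z points along the fingers, y is the line along which they close (so a half turn about z gives the same grasp; the last joint's range is limited). The gripper opens to 91 mm and grips with 3 to 60 N. Pads are 32 mm wide; open, the fingers measure 118 mm over their backs; the gripper's body (76 mm by 178 mm) begins 60 mm behind the grasp point.
Start: joints at [69.729, 18.312, 89.639, -0, 72.044, -1.146], TCP at [188.393, 543.277, 232.776] pointing down, gripper open.
Joint ranges: [-177.97, 177.97], [-48.28, 115.42], [12.27, 149.76], [-77.06, 257.06], [2.81, 150.46], [-146.56, 146.56]. Speed limits (degrees/s): [147.25, 147.25, 180, 180, 180, 180].

## Interface

Orientations are given as [roll, pitch, yaw] about the fixed x, y, z axes, in that order (R = Rz(yaw) Ry(pitch) Rx(roll)).
In Python, from workcell import env, cams gives the robot as it stands.
- The arm moves only by the tool step_arm, never from a script. Its arguments are lists of equal length, an entry for each row: "linear": the shift along the tool's x, y, z in units of 30 cm (1.0 is 30 cm), a list of three; "turn": the turn about the tool's z in units of 360 degrees (1.0 is 360 degrees). In form: {"linear": [[tx, ty, tz], ...], "turn": [turn, ...]}. A call has 1 to 20 rows; each row is the pose to reach, as a shift and turn from the pose commanded when the call began, along the tool's axes at that moment, turning the shorter way round; what a row does not reach only later rows make up. A row lasts 1/8 s, in which the tool goes at most 62.5 mm and 10.7 degrees, less where a joint would pass 70% of its speed; a pose out of reach is approached as far as the arm can. A call with a number of a shift or a turn outside -1 to 1 is refused whole. A call with a gripper value outside its range is refused whole. "fingers" is the closure, from -1 (fully open) to 1 (shut), so that 0 is half open, set as the call begins (left out, the last holds). The fingers move at their own pace and stop on an object; "force" is the grip in N (left out, the last holds). Time passes only in rows, so rows that repeat a pose let the fingers close. It gives the time, the measured TCP pose, the force, the opening and the grip force at its end, in the units of the state.
- env.state(): the state, without advancing time (a new reading comes with each control period).
- cams.grab_frame(name): name is "side" or "top" or "wrist"; returns a dict with "color" (384x512x3 uint8, blue, green, red), "fx", "fy", "cx", "cy" (pixels), "dist" ([k1, k2, p1, p2, k3] as OpenCV has them; the pictures are not rectified), "extrinsics" (4x4, takes a point from camera to world coordinates); the wrist camera has in their place "tool_from_camera" (4x4, takes a point from camera to tool coordinates, whose origin is the TCP and whose axes are the flange's). Camera axes: x right, y down, z forward; pixel columns grow to the right and rows downward; lengths in mm; the calibration is good to about 2 mm. A picture is of the moment at which its call begins: read the wrist's pose just before it. There is no depth.
- env.job_done(): hands the job in; it is judged then, once.
The state is a dict: "time_s": time; "qpos": joint angles; "qvel": joint speeds; "effort": joint torques, N m; "ee_pos": TCP position; "ee_rot": TCP orientation; "force": force on the tool from outside, world axes, zero at the start; "torque": the same for the moment, N m; "gripper_width": finger opening in mm; "gripper_force": force on a finger pad.
Only numpy, scipy, OpenCV 4.12 (cv2) and the standard library are available. Lean on these libraries where they do the work, as an engineer would, in place of code of your own. Each camera call takes 0.05 s, during which the arm holds its last target. There are 200 camera calls.

## Task

Set the cup tray on the mixer base so that its three eyes go over the base's pegs and it lies flat, then stand every sample cup on the bench upright in a well of the tray. Then hang the three-armed hold-down in the tray's hub, twist it clockwise until its pins drop fully into the locking notches with an arm over each well, and finally throw the mixer's lever over to its other side to start it. Leave the tray, cups and hold-down in place and the other things on the bench alone.

Things in the scene. Friction and masses are not known exactly. Their poses are not given: they have to be found in the camera images.
- mixer: Fixed white mixer base 210 x 210 mm, flat top 30 mm above the bench; origin: centre of its underside, on the bench, z up. A nose 90 mm wide of the same height reaches to 180 mm on its -x side and carries the lever. Three steel pegs stand on the top, 78 mm from the centre, at +10, +130, +250 deg about z from its +x.
- peg0 (a point): Foot of the peg at +10 deg, at the level of the base's top; axes as the base. Pegs are 12 mm thick up to 16 mm above the top, then taper to 5 mm at 24 mm.
- peg1 (a point): Foot of the peg at +130 deg.
- peg2 (a point): Foot of the peg at +250 deg.
- mixer_lever (a joint): Black toggle lever on a small grey block on the nose, pivoting about the base's x. 0: leans to the base's -y side; grows to 1.0: thrown over to the +y side. It stays where it is left.
- mixer_lever_tip (a point): Top end of the lever, about 60 mm from its pivot; on the way from 0 to 1.0 it moves 58 mm to the base's +y, over an arc 7 mm high. It ends in a 26 mm ball. Push it sideways here or a little below, with closed fingers.
- tray: Loose grey cup tray, 0.35 kg, 196 mm across, plate 8 mm thick; origin: centre of its underside, z up, alike every 120 deg. Three wells at -50, +70, +190 deg from its +x, 66 mm out. Three eyes (15 mm holes) for the pegs at +10, +130, +250 deg, 78 mm out; it may go on in any of the three turns. In the middle the aluminium hub, see hub_top.
- hub_top (a point): Centre of the top of the tray's hub tube (outer 60 mm, bore 40 mm), 68 mm above the tray's underside; axes as the tray. Grip the tray across the hub, TCP 12 mm below this (the well rings reach 36 mm above the underside). Three bayonet entry slots 17 mm wide, open at the top, at 0, 120, 240 deg from the tray's +x; entry floor 34 mm above the underside.
- notch0 (a point): Floor of a locking notch of the hub (25 mm out, 26 mm above the tray's underside); the others follow every 120 deg. From each entry slot a track (34 to 46 mm above the underside, roofed) leads clockwise seen from above to a notch 50 deg on. Notches are in line with the wells.
- eye0 (a point): Centre of the eye at +10 deg, at the tray's underside.
- well0 (a point): Centre of the floor of the well at -50 deg, 8 mm above the tray's underside; its ring has inner radius 27.5 mm, outer 32 mm, and stands 28 mm above the floor.
- well1 (a point): Floor of the well at +70 deg.
- well2 (a point): Floor of the well at +190 deg.
- stand: Fixed round parking stand 34 mm high, foot 92 mm, bore radius about 21 mm; origin: centre of its underside. The hold-down's stem stands in it, pins on the rim.
- holddown: Loose hold-down, 0.22 kg; origin: bottom of its stem, on the axis, z up. Stem 36 mm thick, 59 mm long, tapered foot. Three pins 8 mm thick reach 28 mm out at 0, 120, 240 deg from its +x, centres 16 mm above the origin. Origin 22 mm above the bench when parked; 22 mm above the tray's underside with pins on the track, 14 mm when locked.
- handle (a point): Middle of the top of the hold-down's black bar handle, 101 mm above its origin, on the axis. The bar lies along the hold-down's x: 80 long, 16 wide, 36 mm high. Below it, above each pin, a flat arm 22 mm wide reaches 89 mm out, 59 to 65 mm above the origin; locked, the arms are 3 mm over the cups' lids.
- cup_a: Closed sample cup, 62 mm high, 100 g, weighted low down by its contents; screw lid 61 mm wide (top 12 mm), body 54 mm under the lid, narrower below; origin: centre of its underside, z up. May be absent.
- cup_b: Sample cup like cup_a. May be absent.
- cup_c: Sample cup like cup_a. May be absent.
- timer: Bench timer 66 x 62 x 19 mm, bystander; origin: centre of its underside.
- tape: Roll of tape lying flat, 85 mm across, 18 mm high, bystander; origin: centre of its underside.
Mind the look-alikes: they are no part of the job. What is shaped like the cup_a but brown or green is not meant.

How it is judged:
By the outcome, as a careful person would: the job done as asked, in the order asked, and still so for the second after the job is handed in, with the robot touching nothing.
Of cup_a, cup_b, cup_c only 2 to 3 are there at a start; the rules pass over those that are not, and their reading is None.
At some moment in a run one of cup_a, cup_b, cup_c may be knocked a few centimetres aside while the robot is not near it.
It also fails if it takes over 200 s, if anything falls off the work surface, if the arm or the gripper's body presses on something with over 40 N, if the wrist force passes 120 N, or if a joint passes its speed limit or range.

## Working session

There is one attempt and no reset: what is moved stays moved. The work goes in short steps, Python scripts to look and compute and a tool call to move; the robot and the scene stay as the last step left them, time stands still between calls to the robot, and variables do not carry over. Pictures are saved under pics/ and viewed, at most 14 in all, crops included, and the job is handed in when it is done.

Besides the shell and the picture viewer there is one more tool, called after "Emit:" in YAML: its name, and indented under it one key for each argument. step_arm: Moves the arm, as the interface text tells. Its arguments: {"type":"object","properties":{"linear":{"type":"array"},"turn":{"type":"array"},"fingers":{"type":"number"},"force":{"type":"number"}},"required":["linear","turn"]}

```bash
mkdir -p pics; ls; cat > h.py <<'E'
import numpy as np, cv2
from workcell import env, cams
from scipy.spatial.transform import Rotation as R
def grab(n):
    s=env.state(); f=cams.grab_frame(n)
    f['K']=np.array([[f['fx'],0,f['cx']],[0,f['fy'],f['cy']],[0,0,1.]]); f['d']=np.array(f['dist'],float)
    if n=='wrist':
        T=np.eye(4); T[:3,:3]=R.from_euler('xyz',s['ee_rot'],degrees=True).as_matrix(); T[:3,3]=s['ee_pos']
        f['E']=T@np.array(f['tool_from_camera'])
    else: f['E']=np.array(f['extrinsics'])
    return f
def plane(f,uv,z):
    uv=np.atleast_2d(np.array(uv,float)); p=cv2.undistortPoints(uv[:,None],f['K'],f['d'])[:,0]
    d=np.c_[p,np.ones(len(p))]@f['E'][:3,:3].T; o=f['E'][:3,3]
    return o+d*((z-o[2])/d[:,2])[:,None]
def proj(f,X):
    W=np.linalg.inv(f['E']); X=np.atleast_2d(np.array(X,float))
    return cv2.projectPoints(X,cv2.Rodrigues(W[:3,:3])[0],W[:3,3],f['K'],f['d'])[0][:,0]
def tri(f,u,g,v):
    A=plane(f,u,0)[0]; B=plane(g,v,0)[0]; a=f['E'][:3,3]; b=g['E'][:3,3]
    M=np.c_[A-a,-(B-b)]; s=np.linalg.lstsq(M,b-a,rcond=None)[0]
    return (a+(A-a)*s[0]+b+(B-b)*s[1])/2, np.linalg.norm(a+(A-a)*s[0]-b-(B-b)*s[1])
def move(xyz,yaw):
    "shift (30cm units, tool axes) and turn for target TCP, tool down"
    s=env.state(); T=R.from_euler('xyz',s['ee_rot'],degrees=True)
    d=T.inv().apply(np.array(xyz)-s['ee_pos'])/300
    # tool down: turn about tool z is -yaw change
    dy=(yaw-s['ee_rot'][2]+180)%360-180
    return np.round(d,4), round(-dy/360,4)
E
python3 - <<'E'
from h import *
for n in ['top','side']:
    f=grab(n); cv2.imwrite(f'pics/{n}0.png',cv2.resize(f['color'],(800,600),interpolation=cv2.INTER_CUBIC)); cv2.imwrite(f'{n}0raw.png',f['color'])
    print(n,f['E'].round(2).tolist(),f['fx'],f['dist'])
f=grab('wrist');print(np.array(f['tool_from_camera']).round(3).tolist(),f['fx'])
print(env.state())
E
```

```text
pics
top [[0.01, -0.98, 0.18, 391.29], [-1.0, -0.01, 0.03, -40.53], [-0.03, -0.18, -0.98, 1122.9], [0.0, 0.0, 0.0, 1.0]] 350.27870878486397 [0.03475408 0.         0.         0.         0.        ]
side [[-1.0, 0.04, -0.08, 674.34], [0.09, 0.56, -0.82, 1025.64], [0.01, -0.82, -0.57, 825.12], [0.0, 0.0, 0.0, 1.0]] 375.9576620173712 [-0.08628162  0.          0.          0.          0.        ]
[[-0.001, -0.968, -0.251, 70.918], [1.0, -0.001, 0.001, 0.488], [-0.001, -0.251, 0.968, -151.327], [0.0, 0.0, 0.0, 1.0]] 270.10121561706893
{'time_s': 0.15, 'qpos': array([ 6.97314175e+01,  1.83439347e+01,  8.96874103e+01,  5.46571989e-04,
        7.20421628e+01, -1.14507641e+00]), 'qvel': array([ 0.05245985, -0.09472854, -0.24446739,  0.0475245 ,  0.13465588,
        0.09813937]), 'effort': array([-1.20170448e-04, -4.12773514e+01, -2.32155168e+01,  7.27401185e-02,
        4.33616422e-02, -7.33172601e-05]), 'ee_pos': array([188.25084806, 542.97192041, 232.1262127 ]), 'ee_rot': array([-1.79926517e+02, -1.98860541e-03,  1.60876324e+02]), 'force': array([ 0.63973025, -0.10921044,  0.23661305]), 'torque': array([ 0.00509243, -0.01313853, -0.00103722]), 'gripper_force': 0.0, 'gripper_width': 91.45494842286041}
```

View pics/top0.png

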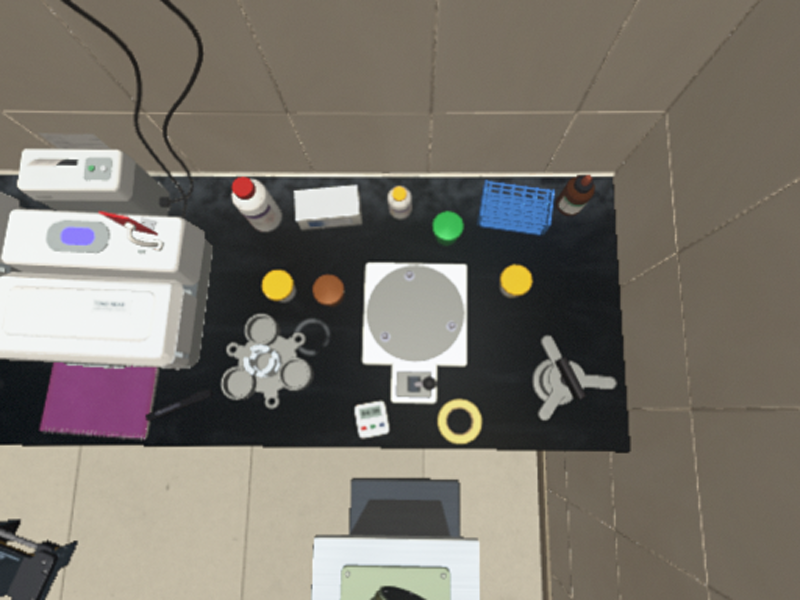

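View pics/side0.png

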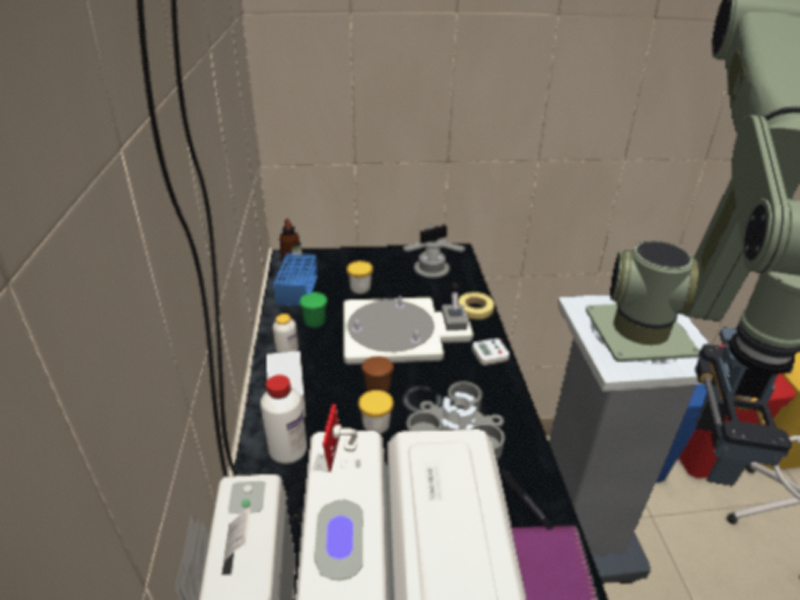

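The top view shows the mixer at (415,313), with its pegs at (410,275), (386,335) and (451,325). The lever is at (430,382), leaning right, which is -y. The tray is at (262,360) and the hold-down at (560,378).

Cup candidates:
- Yellow lid at (278,285) and yellow lid at (516,280): these fit. They are wide yellow lids on pale bodies.
- Brown (328,289) and green (447,226): decoys by colour.
- Small bottle with an orange cap at (399,197): too narrow.

I'll confirm these in a crop.

```bash
python3 - <<'E'
from h import *
f=grab('top'); c=f['color']; hsv=cv2.cvtColor(c,cv2.COLOR_BGR2HSV)
m=cv2.inRange(hsv,(18,120,120),(32,255,255))
n,l,s,ce=cv2.connectedComponentsWithStats(m)
for i in range(1,n):
    if s[i,4]>40: print('yellow',s[i].tolist(),ce[i].round(1),plane(f,ce[i],62)[0].round(1), plane(f,ce[i],18)[0].round(1))
# white base
w=cv2.inRange(hsv,(0,0,150),(180,60,255)); 
roi=np.zeros_like(w); roi[160:262,225:305]=w[160:262,225:305]
k=max(cv2.findContours(roi,0,2)[0],key=cv2.contourArea); k=cv2.approxPolyDP(cv2.convexHull(k),3,True)[:,0]
print(k.tolist(),plane(f,k,30).round(1).tolist())
for p in [(410,275),(386,335),(451,325)]: print('peg',plane(f,np.array(p)*.64,50).round(1))
for nme,p,z in [('hub',(262,360),68),('handle',(568,377),123),('lever',(430,382),90),('timer',(372,420),19),('tape',(460,421),18)]: print(nme,plane(f,np.array(p)*.64,z).round(1))
g=cv2.imread('side0raw.png')
def cr(im,x,y,w=50): return cv2.resize(im[y-w//2:y+w//2,x-w//2:x+w//2],(260,260),interpolation=cv2.INTER_CUBIC)
cv2.imwrite('pics/crop.png',np.vstack([np.hstack([cr(c,178,182),cr(c,330,180),cr(c,255,127)]),np.hstack([cr(g,241,262),cr(g,230,177),cr(g,182,212)])]))
E
```

```text
yellow [251, 119, 9, 10, 68] [255.1 123.5] [8.286e+02 5.000e-01 6.200e+01] [846.8   2.2  18. ]
yellow [320, 169, 21, 21, 323] [329.9 178.8] [ 647.8 -233.2   62. ] [ 658.5 -241.2   18. ]
yellow [168, 173, 20, 19, 315] [177.3 181.9] [635.1 240.8  62. ] [645.2 252.5  18. ]
[[235, 168], [298, 170], [298, 232], [278, 257], [251, 257], [232, 231]] [[689.8, 64.7, 30.0], [684.1, -138.1, 30.0], [485.3, -136.3, 30.0], [408.2, -74.3, 30.0], [407.2, 8.6, 30.0], [486.5, 69.2, 30.0]]
peg [[658.7 -24.4  50. ]]
peg [[536.4  22.   50. ]]
peg [[ 557.4 -106.4   50. ]]
hub [[483.4 260.1  68. ]]
handle [[ 453.3 -311.   123. ]]
lever [[443.1 -64.2  90. ]]
timer [[371.1  48.5  19. ]]
tape [[ 371.3 -125.1   18. ]]
```

View pics/crop.png

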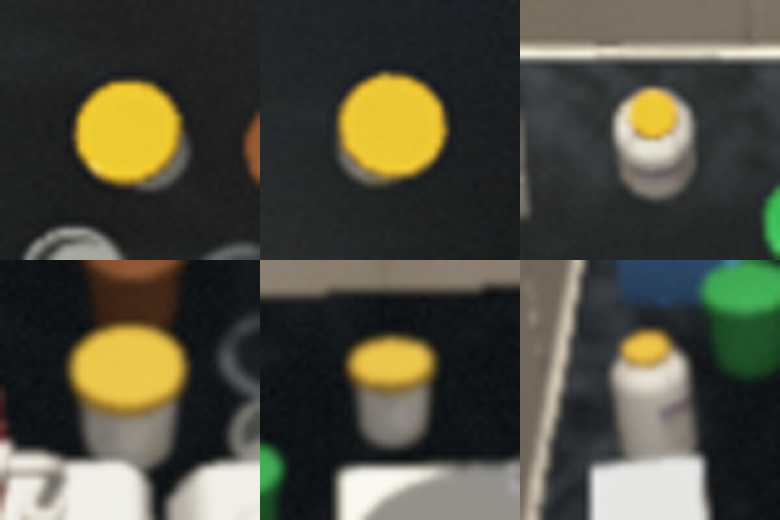

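The crop confirms two cups: yellow lids with pale bodies at (178,182) and (330,180) raw. The third object is a narrow bottle. Now I'll move over the tray.

```bash
python3 - <<'E'
from h import *
print(move((483,260,250),161))
E
```

```text
(array([-1.2373, -0.5695, -0.0586]), np.float64(-0.0004))
```

Emit:
step_arm:
  linear:
    - [-0.62,-0.285,-0.06]
    - [-0.62,-0.285,-0.06]
    - [-0.62,-0.285,-0.06]
    - [-0.62,-0.285,-0.06]
  turn: [0,0,0,0]
  fingers: -1

```text
time_s: 0.7
ee_pos: [338.0, 399.4, 251.1]
ee_rot: [180.0, 0.0, 160.7]
force: [-0.5, 0.1, -1.1]
gripper_width: 91.0
gripper_force: 0.0
```

Emit:
step_arm:
  linear:
    - [-0.617,-0.285,0]
    - [-0.617,-0.285,0]
    - [-0.617,-0.285,0]
    - [-0.617,-0.285,0]
    - [-0.617,-0.285,0]
    - [-0.617,-0.285,0]
  turn: [0,0,0,0,0,0]

```text
time_s: 1.45
ee_pos: [481.8, 261.4, 250.6]
ee_rot: [180.0, -0.1, 161.0]
force: [1.0, 0.1, 1.2]
gripper_width: 91.3
gripper_force: 0.0
```

```bash
python3 - <<'E'
from h import *
s=env.state();print(s['time_s'],s['ee_pos'],s['ee_rot'])
f=grab('wrist');cv2.imwrite('pics/w1.png',cv2.resize(f['color'],(800,600),interpolation=cv2.INTER_CUBIC))
print(f['E'][:3,3],proj(f,[[483,260,68],[635,241,62]]))
import pickle;pickle.dump(f,open('w1.pkl','wb'))
E
```

```text
1.45 [481.84510047 261.39907199 250.63085987] [ 1.79985122e+02 -6.24513782e-02  1.60964545e+02]
[415.10895215 284.89804886 402.03357848] [[257.38423056 180.86001201]
 [279.67732218 282.26075916]]
```

View pics/w1.png

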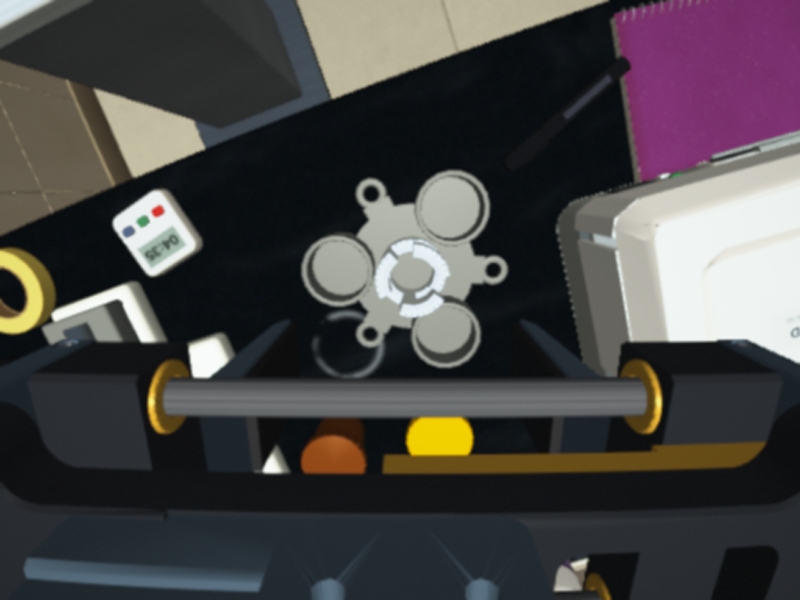

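The wrist picture shows the tray: hub at (412,276), eyes near (371,192), (493,269) and (371,333), wells at (452,206), (338,268) and (446,333). A black ring lies close by at (348,343).

```bash
cat >> h.py <<'E'
def darkblob(f,u,v,r=9,up=8,t=None):
    "centroid of dark blob containing/nearest (u,v) in raw px"
    u0,v0=int(u)-r,int(v)-r; g=cv2.cvtColor(f['color'],cv2.COLOR_BGR2GRAY)[v0:v0+2*r+1,u0:u0+2*r+1]
    g=cv2.resize(g,None,fx=up,fy=up,interpolation=cv2.INTER_CUBIC)
    if t is None: t=(int(g.min())+int(g.max()))//2
    n,l,s,c=cv2.connectedComponentsWithStats((g<t).astype(np.uint8))
    q=np.array([(u-u0+.5)*up,(v-v0+.5)*up]); i=1+np.argmin(np.linalg.norm(c[1:]-q,axis=1))
    return (c[i]+.5)/up-.5+[u0,v0], s[i,4]/up**2
E
python3 - <<'E'
from h import *
import pickle
f=pickle.load(open('w1.pkl','rb'))
P=[]
for p in [(371,192),(493,269),(371,333)]:
    c,a=darkblob(f,p[0]*.64,p[1]*.64,6); X=plane(f,c,4)[0]; P.append(X); print(p,c*1.5625,a,X.round(1))
P=np.array(P); C=P.mean(0); d=P-C; print('C',C.round(1),np.hypot(d[:,0],d[:,1]),np.degrees(np.arctan2(d[:,1],d[:,0])))
# hub bore floor / ring
print(plane(f,np.array((412,276))*.64,68))
E
```

```text
(371, 192) [370.43508821 193.00745633] 83.96875 [407.  255.3   4. ]
(493, 269) [492.58567191 269.24335377] 74.0 [512.  341.5   4. ]
(371, 333) [369.54099869 333.36082158] 63.078125 [534.2 207.6   4. ]
C [484.4 268.1   4. ] [78.43615674 78.38099534 78.38422648] [-170.5906537    69.38878944  -50.56600967]
[[480.45996363 269.2771694   68.        ]]
```

```bash
python3 - <<'E'
from h import *
print(move((580,-36,250),90))
E
```

```text
(array([-0.6324, -0.8309,  0.0017]), np.float64(0.1972))
```

Emit:
step_arm:
  linear:
    - [-0.632,-0.831,0]
    - [-0.632,-0.831,0]
    - [-0.632,-0.831,0]
    - [-0.632,-0.831,0]
    - [-0.632,-0.831,0]
    - [-0.632,-0.831,0]
    - [-0.632,-0.831,0]
    - [-0.632,-0.831,0]
    - [-0.632,-0.831,0]
  turn: [0.197,0.197,0.197,0.197,0.197,0.197,0.197,0.197,0.197]

```text
time_s: 2.62
ee_pos: [580.3, -36.4, 250.8]
ee_rot: [180.0, -0.0, 90.1]
force: [-0.9, -0.4, 0.2]
gripper_width: 91.4
gripper_force: 0.0
```

```bash
python3 - <<'E'
from h import *
s=env.state();print(s['time_s'],s['ee_pos'],s['ee_rot'],s['qpos'])
f=grab('wrist');cv2.imwrite('pics/w2.png',cv2.resize(f['color'],(800,600),interpolation=cv2.INTER_CUBIC))
import pickle;pickle.dump(f,open('w2.pkl','wb'))
E
```

```text
2.625 [580.29919481 -36.40112834 250.83395361] [ 1.79996766e+02 -1.39554946e-02  9.01412148e+01] [-4.73038542e+00  1.82969316e+01  8.70236512e+01  1.47023582e-02
  7.46773803e+01 -4.87548468e+00]
```

View pics/w2.png

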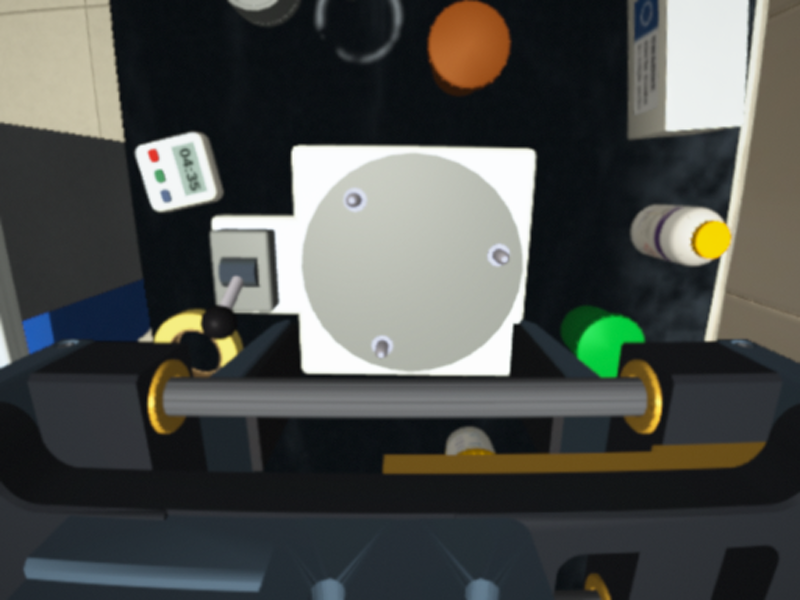

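The wrist picture shows the pegs with foot rings at (354,199), (500,256) and (381,348), and the lever ball at (217,321), leaning to -y.

```bash
python3 - <<'E'
from h import *
import pickle
f=pickle.load(open('w2.pkl','rb')); c=f['color']
g=cv2.resize(c,None,fx=8,fy=8,interpolation=cv2.INTER_CUBIC)
P=[]
for p in [(354,199),(500,256),(381,348)]:
    u,v=(np.array(p)*.64*8).astype(int); r=72
    w=g[v-r:v+r,u-r:u+r].astype(int); d=w[:,:,0]-w[:,:,2]   # blue minus red: disc vs ring
    base=np.median(d); m=((d>base+14)).astype(np.uint8)
    m=cv2.morphologyEx(m,cv2.MORPH_OPEN,np.ones((5,5),np.uint8))
    k=max(cv2.findContours(m,0,2)[0],key=cv2.contourArea); (ex,ey),ax,an=cv2.fitEllipse(cv2.convexHull(k))
    q=(np.array([ex+u-r,ey+v-r])+.5)/8-.5; X=plane(f,q,30)[0]; P.append(X); print(q*1.5625,np.array(ax)/8,X.round(1))
P=np.array(P);C=P.mean(0);d=P-C;print('C',C.round(1),np.hypot(d[:,0],d[:,1]),np.degrees(np.arctan2(d[:,1],d[:,0])))
# square corners
h=cv2.cvtColor(c,cv2.COLOR_BGR2HSV)
L=lambda p: plane(f,np.array(p)*.64,30)[0][:2].round(1)
print([L(p) for p in [(292,147),(535,150),(511,375),(302,373)]])
t=grab('top'); print('ball',tri(f,np.array((217,321))*.64,t,np.array((430,382))*.64))
E
```

```text
[354.36356068 199.88355935] [10.50905514 11.6265049 ] [536.9  26.8  30. ]
[497.78933227 254.25755978] [12.91474342 14.13576031] [663.2 -20.1  30. ]
[381.55886829 344.57516447] [11.76124477 13.22475815] [ 558.8 -105.5   30. ]
C [586.3 -32.9  30. ] [77.51455151 77.92072543 77.59560402] [ 129.58156242    9.47702501 -110.7305775 ]
[array([485.3,  70.7]), array([690.2,  68.8]), array([ 682.7, -136.5]), array([ 482.1, -134.8])]
ball (array([441.17392096, -61.69614934, 104.02212514]), np.float64(5.1194381453318245))
```

```bash
python3 - <<'E'
from h import *
print(move((484.4,268.1,150),129.4))
E
```

```text
(array([ 1.0166, -0.3184,  0.3362]), np.float64(-0.1092))
```

Emit:
step_arm:
  linear:
    - [1.0,-0.318,0.336]
    - [1.0,-0.318,0.336]
    - [1.0,-0.318,0.336]
    - [1.0,-0.318,0.336]
    - [1.0,-0.318,0.336]
    - [1.0,-0.318,0.336]
    - [1.0,-0.318,0.336]
    - [1.0,-0.318,0.336]
  turn: [-0.109,-0.109,-0.109,-0.109,-0.109,-0.109,-0.109,-0.109]

```text
time_s: 3.72
ee_pos: [486.1, 261.5, 150.6]
ee_rot: [179.9, 0.0, 129.1]
force: [0.6, 0.1, 0.2]
gripper_width: 91.2
gripper_force: 0.0
```

```bash
python3 - <<'E'
from h import *
print(move((484.4,268.1,58),129.4))
E
```

```text
(array([0.0209, 0.009 , 0.3087]), np.float64(-0.0007))
```

Emit:
step_arm:
  linear:
    - [0.021,0.009,0.0]
    - [0.021,0.009,0.1]
    - [0.021,0.009,0.2]
    - [0.021,0.009,0.28]
    - [0.021,0.009,0.309]
    - [0.021,0.009,0.309]
  turn: [0,0,0,0,0,0]

```text
time_s: 4.47
ee_pos: [483.7, 268.9, 57.4]
ee_rot: [180.0, -0.0, 129.1]
force: [-1.2, -1.1, 0.4]
gripper_width: 91.0
gripper_force: 0.0
```

Emit:
step_arm:
  linear:
    - [0,0,0]
    - [0,0,0]
    - [0,0,0]
    - [0,0,0]
    - [0,0,0]
    - [0,0,0]
    - [0,0,0]
    - [0,0,0]
  turn: [0,0,0,0,0,0,0,0]
  fingers: 1
  force: 35

```text
time_s: 5.48
ee_pos: [483.4, 269.1, 57.7]
ee_rot: [180.0, 0.0, 129.2]
force: [-1.8, -0.6, 5.7]
gripper_width: 59.4
gripper_force: 35.0
```

```bash
python3 - <<'E'
from h import *
s=env.state();print(s['ee_pos'],s['ee_rot'],s['gripper_width'],s['gripper_force'])
f=grab('wrist')
P=[]
a=np.radians([69.4,-50.6,-170.6])
for X in np.c_[484.4+78*np.cos(a),268.1+78*np.sin(a),[4]*3]:
    q=proj(f,X)[0]; 
    try: c,ar=darkblob(f,*q,10)
    except Exception as e: print(q,'err');continue
    print(q.round(1),c.round(1),round(ar),X.round(1),plane(f,c,4)[0].round(1))
cv2.imwrite('w3raw.png',f['color'])
E
```

```text
[483.37848669 269.12556087  57.66718292] [1.79995572e+02 1.01422942e-03 1.29203718e+02] 59.43944991133281 35.001074167885236
[346.  166.6] [347.1 166.9] 287 [511.8 341.1   4. ] [512.6 341.5   4. ]
[259.  298.5] [258.  300.1] 353 [533.9 207.8   4. ] [534.3 206.    4. ]
[170.7 167.4] [170.  167.7] 290 [407.4 255.4   4. ] [407.1 254.8   4. ]
```

Emit:
step_arm:
  linear:
    - [0,0,-0.05]
    - [0,0,-0.15]
    - [0,0,-0.3]
    - [0,0,-0.41]
    - [0,0,-0.41]
  turn: [0,0,0,0,0]

```text
time_s: 6.15
ee_pos: [484.8, 269.9, 182.8]
ee_rot: [179.6, 0.1, 129.2]
force: [0.7, 0.5, -4.3]
gripper_width: 59.4
gripper_force: 35.0
```

```bash
python3 - <<'E'
from h import *
print(move((586.7,-31.3,180),69.25),env.state()['gripper_width'])
E
```

```text
(array([-0.9929, -0.3713,  0.008 ]), np.float64(0.1665)) 59.41766847511673
```

Emit:
step_arm:
  linear:
    - [-0.08,-0.03,0]
    - [-0.2,-0.075,0]
    - [-0.33,-0.124,0]
    - [-0.47,-0.176,0]
    - [-0.61,-0.228,0]
    - [-0.74,-0.277,0]
    - [-0.86,-0.322,0]
    - [-0.95,-0.355,0]
    - [-0.993,-0.371,0.008]
    - [-0.993,-0.371,0.008]
    - [-0.993,-0.371,0.008]
    - [-0.993,-0.371,0.008]
  turn: [0.015,0.035,0.056,0.08,0.103,0.125,0.145,0.16,0.1665,0.1665,0.1665,0.1665]

```text
time_s: 7.65
ee_pos: [585.1, -31.0, 177.8]
ee_rot: [-180.0, -0.0, 69.4]
force: [-0.6, -0.4, -3.7]
gripper_width: 59.2
gripper_force: 35.0
```

```bash
python3 - <<'E'
from h import *
s=env.state();print(s['ee_pos'],s['ee_rot'],s['gripper_width'],s['force'],move((586.7,-31.3,115),69.25))
f=grab('wrist')
# eyes expected in current hand pose
uz=s['ee_pos'][2]-57.7
C=np.array([s['ee_pos'][0]-.44,s['ee_pos'][1]-1.64]); 
for t in np.radians(np.array([9.45,129.45,249.45])+s['ee_rot'][2]-69.25):
    X=[C[0]+78*np.cos(t),C[1]+78*np.sin(t),uz+4]; q=proj(f,X)[0]
    print(np.round(X,1),q.round(1))
cv2.imwrite('pics/w4.png',cv2.resize(f['color'],(800,600),interpolation=cv2.INTER_CUBIC))
E
```

```text
[585.06661108 -30.99784235 177.82114268] [-1.79978978e+02 -1.86844509e-02  6.93512216e+01] 59.21563942389012 [-0.56940944 -0.35321836 -3.72074574] (array([0.0009, 0.0055, 0.2094]), np.float64(0.0003))
[661.5 -19.7 124.1] [347.1 166.9]
[535.   27.5 124.1] [171.8 167.6]
[ 557.4 -105.7  124.1] [259.9 298.7]
```

View pics/w4.png

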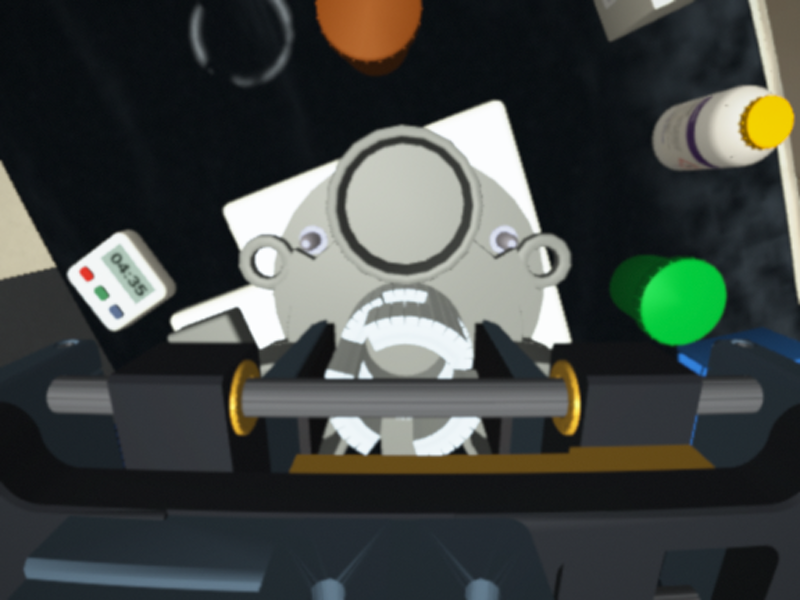

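The picture shows the tray level in hand. Its eyes are at (267,260) and (542,260), in line with pegs at (312,240) and (505,240). I'll lower it.

Emit:
step_arm:
  linear:
    - [0.001,0.0055,0.07]
    - [0.001,0.0055,0.15]
    - [0.001,0.0055,0.207]
    - [0.001,0.0055,0.207]
    - [0.001,0.0055,0.207]
  turn: [0,0,0,0,0]

```text
time_s: 8.32
ee_pos: [587.7, -32.1, 116.6]
ee_rot: [179.9, -0.0, 69.3]
force: [0.1, 0.2, -4.2]
gripper_width: 58.6
gripper_force: 35.0
```

```bash
python3 - <<'E'
from h import *
s=env.state();print(s['ee_pos'],s['ee_rot'],s['gripper_width'],s['force'],move((586.7,-31.3,88),69.25))
f=grab('wrist')
for X in [(536.9,26.8,52),(663.2,-20.1,52)]:
    print('peg pred',proj(f,X)[0].round(1))
for t in np.radians(np.array([9.45,129.45])):
    X=[s['ee_pos'][0]-.44+78*np.cos(t),s['ee_pos'][1]-1.64+78*np.sin(t),s['ee_pos'][2]-57.7+4]; print('eye',proj(f,X)[0].round(1))
c=f['color'];cv2.imwrite('pics/w5.png',np.hstack([cv2.resize(c[145:190,150:195],(390,390),interpolation=cv2.INTER_CUBIC),cv2.resize(c[145:190,325:370],(390,390),interpolation=cv2.INTER_CUBIC)]))
E
```

```text
[587.65916374 -32.09377521 116.63303418] [ 1.79908857e+02 -3.45031326e-02  6.92865580e+01] 58.596496933912434 [ 0.13954485  0.19665449 -4.23626025] (array([ 0.0013, -0.0041,  0.0954]), np.float64(0.0001))
peg pred [174.9 165.4]
peg pred [341.2 164.2]
eye [346.9 166.9]
eye [171.7 167.6]
```

View pics/w5.png

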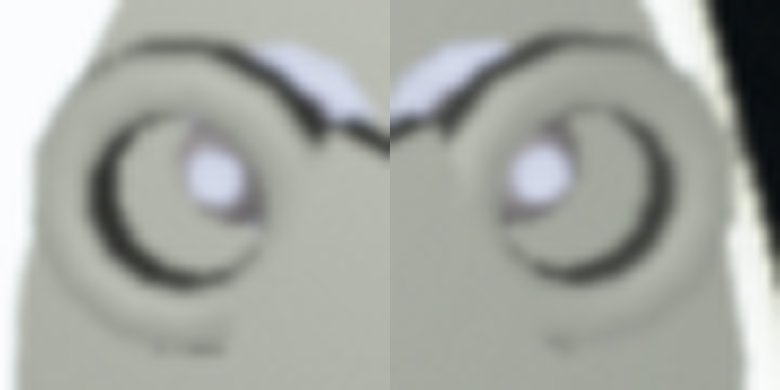

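```bash
python3 - <<'E'
from h import *
s=env.state();print(s['ee_pos'])
f=grab('wrist')
u=s['ee_pos'][2]-57.7
L=np.array
e=[(150+187/8.667-.4,145+195/8.667-.4),(325+205/8.667-.4,145+195/8.667-.4)]
p=[(150+218/8.667-.4,145+178/8.667-.4),(325+150/8.667-.4,145+174/8.667-.4)]
for z in (u+4,u+8): print('eyes',plane(f,e,z).round(1).tolist())
print('pegs',plane(f,p,53.5).round(1).tolist())
print(move((586.7,-31.3,88),69.25))
E
```

```text
[587.80508763 -32.19823502 116.87440781]
eyes [[537.6, 26.9, 63.2], [665.3, -21.6, 63.2]]
eyes [[539.1, 27.0, 67.2], [664.3, -20.5, 67.2]]
pegs [[537.5, 27.0, 53.5], [663.5, -20.5, 53.5]]
(array([ 0.0017, -0.0047,  0.0962]), np.float64(0.0001))
```

Emit:
step_arm:
  linear:
    - [0,-0.003,0]
    - [0,-0.003,0.02]
    - [0,-0.003,0.04]
    - [0,-0.003,0.06]
    - [0,-0.003,0.08]
    - [0,-0.003,0.092]
    - [0,-0.003,0.097]
    - [0,-0.003,0.097]
  turn: [0,0,0,0,0,0,0,0]

```text
time_s: 9.43
ee_pos: [586.0, -32.0, 88.2]
ee_rot: [180.0, -0.0, 69.3]
force: [-3.7, 0.6, 7.4]
gripper_width: 59.3
gripper_force: 35.0
```

Emit:
step_arm:
  linear:
    - [0,0,0]
    - [0,0,0]
    - [0,0,0]
    - [0,0,0]
  turn: [0,0,0,0]
  fingers: -1

```text
time_s: 9.93
ee_pos: [586.3, -32.0, 86.5]
ee_rot: [180.0, -0.0, 69.3]
force: [-0.1, 0.7, -0.1]
gripper_width: 90.9
gripper_force: 0.0
```

Emit:
step_arm:
  linear:
    - [0,0,-0.1]
    - [0,0,-0.3]
    - [0,0,-0.5]
    - [0,0,-0.54]
    - [0,0,-0.54]
    - [0,0,-0.54]
  turn: [0,0,0,0,0,0]

```text
time_s: 10.68
ee_pos: [585.1, -32.0, 246.3]
ee_rot: [-179.8, 0.1, 69.3]
force: [-1.0, -0.8, 0.2]
gripper_width: 91.0
gripper_force: 0.0
```

```bash
python3 - <<'E'
from h import *
s=env.state();print(s['ee_pos'],s['ee_rot'],s['force'])
f=grab('wrist');c=f['color']
cv2.imwrite('pics/w6.png',cv2.resize(c,(800,600),interpolation=cv2.INTER_CUBIC))
m=(c[:,:,0].astype(int)-c[:,:,2])
for i,(x,y) in enumerate([(536.9,26.8),(663.2,-20.1),(558.8,-105.5)]): print(proj(f,[(x,y,38),(x,y,54)]).round(1).tolist())
t=grab('top'); h=cv2.cvtColor(t['color'],cv2.COLOR_BGR2HSV); n,l,st,ce=cv2.connectedComponentsWithStats(cv2.inRange(h,(18,120,120),(32,255,255)))
for i in range(1,n):
    if st[i,4]>150: print('yellow',ce[i].round(1),plane(t,ce[i],62)[0].round(1))
E
```

```text
[585.12089536 -31.96790603 246.34724035] [-1.79761408e+02  6.52626134e-02  6.92572064e+01] [-0.97220172 -0.75726589  0.24035436]
[[210.1, 147.5], [207.8, 148.7]]
[[311.9, 146.8], [314.2, 148.0]]
[[260.8, 229.3], [260.8, 233.8]]
yellow [320.2 166.1] [ 688.3 -204.3   62. ]
yellow [177.3 182. ] [635.  240.8  62. ]
```

View pics/w6.png

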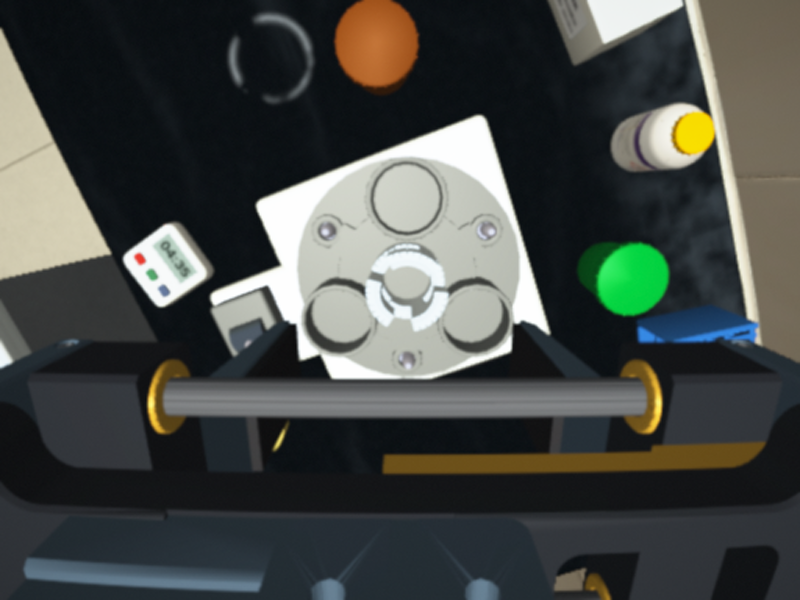

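The tray is seated: the peg tips show through the eyes at (327,230), (487,230) and (407,360). The right-hand cup has been knocked to about (688,-204). Next is the left cup.

```bash
python3 - <<'E'
from h import *
print(move((635,241,190),90))
E
```

```text
(array([ 0.9098, -0.1667,  0.1879]), np.float64(-0.0576))
```

Emit:
step_arm:
  linear:
    - [0.91,-0.167,0.188]
    - [0.91,-0.167,0.188]
    - [0.91,-0.167,0.188]
    - [0.91,-0.167,0.188]
    - [0.91,-0.167,0.188]
    - [0.91,-0.167,0.188]
    - [0.91,-0.167,0.188]
    - [0.91,-0.167,0.188]
  turn: [-0.0576,-0.0576,-0.0576,-0.0576,-0.0576,-0.0576,-0.0576,-0.0576]

```text
time_s: 11.78
ee_pos: [636.1, 239.6, 192.5]
ee_rot: [-180.0, 0.0, 89.9]
force: [-0.2, -0.2, -0.2]
gripper_width: 91.2
gripper_force: 0.0
```

```bash
cat >> h.py <<'E'
def lid(f,z,lo=(18,120,120),hi=(32,255,255),near=None):
    h=cv2.cvtColor(f['color'],cv2.COLOR_BGR2HSV); r=[]
    for k in cv2.findContours(cv2.inRange(h,lo,hi),0,1)[0]:
        if cv2.contourArea(k)>600:
            X=plane(f,k[:,0].astype(float),z)[:,:2].astype(np.float32); (x,y),rad=cv2.minEnclosingCircle(X); r.append((round(x,1),round(y,1),round(rad,1),np.mean(X,axis=0).round(1).tolist()))
    return r
E
python3 - <<'E'
from h import *
s=env.state();print(s['ee_pos'],s['ee_rot'])
f=grab('wrist');print(lid(f,62));print('brown',lid(f,62,(3,100,60),(15,255,255)))
print(proj(f,(635,241,62)))
E
```

```text
[636.08717895 239.58368326 192.4641878 ] [-1.79999713e+02  1.47012123e-02  8.99040841e+01]
[(771.4, 107.4, 151.7, [766.7999877929688, 107.30000305175781]), (636.1, 244.0, 31.4, [635.9000244140625, 244.0])]
brown [(627.0, 141.8, 31.3, [627.0999755859375, 133.39999389648438])]
[[257.97178743 188.60217317]]
```

```bash
python3 - <<'E'
from h import *
print(move((636,243.3,55),90))
E
```

```text
(array([ 0.0123, -0.0007,  0.4588]), np.float64(-0.0003))
```

Emit:
step_arm:
  linear:
    - [0.0125,0,0.1]
    - [0.0125,0,0.25]
    - [0.0125,0,0.38]
    - [0.0125,0,0.45]
    - [0.0125,0,0.458]
    - [0.0125,0,0.458]
  turn: [0,0,0,0,0,0]

```text
time_s: 12.58
ee_pos: [636.8, 244.5, 56.0]
ee_rot: [179.9, -0.0, 89.9]
force: [-0.3, -0.4, 0.9]
gripper_width: 91.0
gripper_force: 0.0
```

Emit:
step_arm:
  linear:
    - [0,0,0]
    - [0,0,0]
    - [0,0,0]
    - [0,0,0]
    - [0,0,0]
    - [0,0,0]
    - [0,0,0]
    - [0,0,0]
  turn: [0,0,0,0,0,0,0,0]
  fingers: 1
  force: 20

```text
time_s: 13.58
ee_pos: [636.2, 244.9, 55.3]
ee_rot: [180.0, -0.0, 90.0]
force: [0.4, -0.2, 4.2]
gripper_width: 60.0
gripper_force: 20.0
```

Emit:
step_arm:
  linear:
    - [0,0,-0.05]
    - [0,0,-0.15]
    - [0,0,-0.3]
    - [0,0,-0.4]
    - [0,0,-0.4]
    - [0,0,-0.4]
  turn: [0,0,0,0,0,0]

```text
time_s: 14.32
ee_pos: [635.1, 244.4, 173.3]
ee_rot: [-179.8, 0.1, 90.0]
force: [-0.4, -0.3, -2.6]
gripper_width: 60.5
gripper_force: 20.0
```

```bash
python3 - <<'E'
from h import *
s=env.state();print(s['ee_pos'],s['ee_rot'],s['gripper_width'],s['force'])
f=grab('wrist');print(lid(f,s['ee_pos'][2]+7));
print(move((609.5,28.9,s['ee_pos'][2]),69.45))
cv2.imwrite('w7raw.png',f['color'])
E
```

```text
[635.11455055 244.3931368  173.28682864] [-1.79846722e+02  5.29799652e-02  8.99912167e+01] 60.46271096222553 [-0.43013155 -0.25426611 -2.57970427]
[(676.0, 207.8, 84.8, [667.0, 215.0]), (634.8, 249.2, 29.4, [635.0, 258.29998779296875])]
(array([-7.181e-01, -8.470e-02, -7.000e-04]), np.float64(0.0571))
```

```bash
python3 - <<'E'
from h import *
s=env.state();f=grab('wrist');z=s['ee_pos'][2]
h=cv2.cvtColor(f['color'],cv2.COLOR_BGR2HSV)
for k in cv2.findContours(cv2.inRange(h,(18,120,120),(32,255,255)),0,1)[0]:
    if cv2.contourArea(k)>600:
        kk=k[:,0].astype(float)
        for zz in (z+7,z-5):
            X=plane(f,kk,zz); b=abs(X[:,0]-635)<6; print(zz,X[b,1].max() if b.any() else None)
print(s['ee_pos'], f['E'][:3,3])
E
```

```text
179.70230053187268 231.5279010159501
167.70230053187268 224.52473264457961
179.70230053187268 275.5855707717272
167.70230053187268 272.24798549952226
[634.95703323 244.32245812 172.70230053] [635.41200363 315.7014729  323.93556689]
```

Emit:
step_arm:
  linear:
    - [-0.06,-0.007,0]
    - [-0.17,-0.02,0]
    - [-0.3,-0.035,0]
    - [-0.44,-0.051,0]
    - [-0.57,-0.067,0]
    - [-0.67,-0.079,0]
    - [-0.714,-0.084,0]
    - [-0.714,-0.084,0]
    - [-0.714,-0.084,0]
    - [-0.714,-0.084,0]
  turn: [0.005,0.015,0.025,0.035,0.045,0.052,0.057,0.057,0.057,0.057]

```text
time_s: 15.68
ee_pos: [610.9, 31.6, 174.7]
ee_rot: [-180.0, -0.0, 69.6]
force: [-0.4, -0.1, -0.1]
gripper_width: 60.4
gripper_force: 20.0
```

```bash
python3 - <<'E'
from h import *
s=env.state();print(s['ee_pos'],s['ee_rot'])
print(move((610.0,30.1,115),69.45))
f=grab('wrist');cv2.imwrite('pics/w8.png',cv2.resize(f['color'],(800,600),interpolation=cv2.INTER_CUBIC))
E
```

```text
[610.91402453  31.59007481 174.73742199] [-1.79993028e+02 -1.93801639e-02  6.95521681e+01]
(array([-0.0058, -0.0011,  0.1991]), np.float64(0.0003))
```

View pics/w8.png

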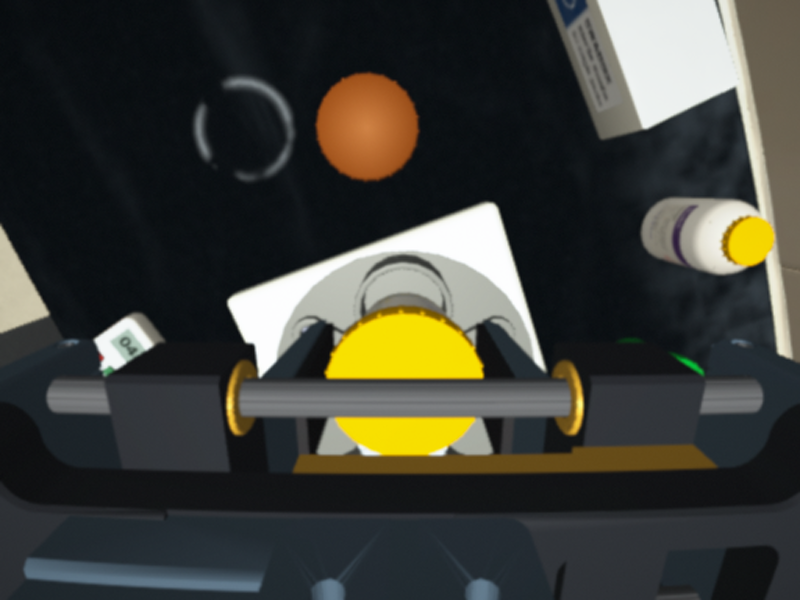

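The picture shows the cup over well1, with the lid's bottom edge at (407,456) and the well ring at (405,285).

```bash
python3 - <<'E'
from h import *
s=env.state();f=grab('wrist');z=s['ee_pos'][2]
h=cv2.cvtColor(f['color'],cv2.COLOR_BGR2HSV); m=cv2.inRange(h,(18,120,60),(34,255,255)); 
T=R.from_euler('xyz',s['ee_rot'],degrees=True)
v,u=np.nonzero(m[190:300,205:315]); kk=np.c_[u+205,v+190].astype(float)
for zz in (z+7,z-5):
    X=T.inv().apply(plane(f,kk,zz)-s['ee_pos']); b=abs(X[:,1])<4; print(X[b,0].min().round(1),X[b,0].max().round(1),'y',X[:,1].min().round(1),X[:,1].max().round(1))
h=f['color'][280:300,250:275]; print(h[:,10].tolist())
E
```

```text
-35.3 31.7 y -34.0 33.9
-44.1 28.4 y -36.8 36.8
[[0, 222, 247], [0, 223, 247], [0, 223, 247], [0, 222, 247], [0, 222, 247], [0, 223, 247], [0, 222, 247], [0, 222, 247], [0, 222, 247], [0, 221, 247], [0, 207, 240], [0, 146, 186], [21, 90, 119], [23, 77, 104], [24, 77, 104], [25, 77, 104], [24, 76, 102], [24, 77, 103], [24, 76, 103], [25, 76, 103]]
```

Emit:
step_arm:
  linear:
    - [-0.005,-0.001,0.05]
    - [-0.005,-0.001,0.12]
    - [-0.005,-0.001,0.165]
    - [-0.005,-0.001,0.165]
    - [-0.005,-0.001,0.165]
  turn: [0,0,0,0,0]

```text
time_s: 16.4
ee_pos: [610.5, 29.3, 125.8]
ee_rot: [179.9, -0.0, 69.5]
force: [0.4, -0.5, -1.6]
gripper_width: 60.3
gripper_force: 20.0
```

```bash
python3 - <<'E'
from h import *
s=env.state();print(s['ee_pos'],s['ee_rot'],s['force'])
print(move((610.0,30.1,95),69.45))
E
```

```text
[610.49580727  29.276057   125.76235602] [ 1.79943736e+02 -2.73623671e-02  6.94757418e+01] [ 0.37689823 -0.53424477 -1.58015431]
(array([ 0.0019, -0.0026,  0.1025]), np.float64(0.0001))
```

Emit:
step_arm:
  linear:
    - [0.001,-0.001,0.02]
    - [0.001,-0.001,0.04]
    - [0.001,-0.001,0.055]
    - [0.001,-0.001,0.07]
    - [0.001,-0.001,0.07]
  turn: [0,0,0,0,0]

```text
time_s: 17.02
ee_pos: [609.6, 29.6, 103.8]
ee_rot: [-179.9, 0.0, 69.5]
force: [-0.0, 0.4, -0.2]
gripper_width: 60.4
gripper_force: 20.0
```

Emit:
step_arm:
  linear:
    - [0,0,0.012]
    - [0,0,0.024]
    - [0,0,0.032]
    - [0,0,0.032]
  turn: [0,0,0,0]

```text
time_s: 17.52
ee_pos: [609.7, 29.6, 94.5]
ee_rot: [-180.0, 0.0, 69.5]
force: [-0.1, 0.1, -0.9]
gripper_width: 60.0
gripper_force: 20.0
```

Emit:
step_arm:
  linear:
    - [0,0,0.003]
    - [0,0,0.004]
    - [0,0,0.004]
  turn: [0,0,0]

```text
time_s: 17.9
ee_pos: [610.0, 29.6, 93.8]
ee_rot: [180.0, -0.0, 69.5]
force: [-0.6, -0.8, 0.4]
gripper_width: 60.2
gripper_force: 20.0
```

Emit:
step_arm:
  linear:
    - [0,0,0]
    - [0,0,0]
    - [0,0,0]
    - [0,0,0]
  turn: [0,0,0,0]
  fingers: -1

```text
time_s: 18.4
ee_pos: [609.8, 29.6, 93.5]
ee_rot: [-180.0, -0.0, 69.5]
force: [0.9, 0.0, -0.8]
gripper_width: 91.3
gripper_force: 0.0
```

Emit:
step_arm:
  linear:
    - [0,0,-0.1]
    - [0,0,-0.25]
    - [0,0,-0.35]
    - [0,0,-0.35]
    - [0,0,-0.35]
  turn: [0,0,0,0,0]

```text
time_s: 19.02
ee_pos: [609.1, 29.6, 197.3]
ee_rot: [-179.9, 0.0, 69.5]
force: [-0.6, -1.3, -0.2]
gripper_width: 91.1
gripper_force: 0.0
```

```bash
python3 - <<'E'
from h import *
s=env.state();print(s['ee_pos'],s['ee_rot'],s['qpos'])
f=grab('wrist');print(lid(f,100));
t=grab('top'); h=cv2.cvtColor(t['color'],cv2.COLOR_BGR2HSV); n,l,st,ce=cv2.connectedComponentsWithStats(cv2.inRange(h,(18,120,120),(32,255,255)))
for i in range(1,n):
    if st[i,4]>60: print('yellow',ce[i].round(1),st[i,4],plane(t,ce[i],62)[0].round(1),plane(t,ce[i],100)[0].round(1))
print(move((688.3,-202,190),40),move((688,-202,190),90))
E
```

```text
[609.06058163  29.6091089  197.32134509] [-1.79887378e+02  4.15070663e-02  6.94711618e+01] [1.70041317e+00 2.28129348e+01 8.79851046e+01 4.47243484e-03
 6.93219151e+01 2.22277085e+01]
[(609.3, 29.0, 31.2, [609.2999877929688, 29.5]), (806.2, 7.3, 15.5, [806.4000244140625, 7.699999809265137])]
yellow [320.2 166.1] 314 [ 688.3 -204.3   62. ] [ 677.6 -198.4  100. ]
(array([-0.6301,  0.5187,  0.0215]), np.float64(0.0819)) (array([-0.6305,  0.5178,  0.0215]), np.float64(-0.057))
```

Cup 1 is in well1 at (609,29). Next is cup 2.

Emit:
step_arm:
  linear:
    - [-0.63,0.518,0.02]
    - [-0.63,0.518,0.02]
    - [-0.63,0.518,0.02]
    - [-0.63,0.518,0.02]
    - [-0.63,0.518,0.02]
    - [-0.63,0.518,0.02]
    - [-0.63,0.518,0.02]
    - [-0.63,0.518,0.02]
    - [-0.63,0.518,0.02]
    - [-0.63,0.518,0.02]
    - [-0.63,0.518,0.02]
  turn: [-0.25,-0.25,-0.25,-0.25,-0.25,-0.25,-0.25,-0.25,-0.25,-0.25,-0.25]

```text
time_s: 20.5
ee_pos: [688.8, -201.8, 191.5]
ee_rot: [180.0, -0.1, 159.4]
force: [-1.3, -0.5, 0.0]
gripper_width: 90.9
gripper_force: 0.0
```

```bash
python3 - <<'E'
from h import *
s=env.state();print(s['ee_pos'],s['ee_rot'],s['qpos'])
f=grab('wrist');L=lid(f,62);print(L,f['E'][:3,3])
for l in L:
    if abs(l[0]-688)<25 and abs(l[1]+203)<25: print(move((l[0],l[1],55),159.5))
t=grab('top');cv2.imwrite('t9.png',t['color'])
E
```

```text
[ 688.81872362 -201.7820829   191.54640279] [ 1.79997412e+02 -9.05773790e-02  1.59405371e+02] [-1.72488860e+01  3.28337340e+01  7.17159685e+01  8.12725477e-03
  7.55405696e+01 -8.66562904e+01]
[(858.3, -120.3, 151.1, [858.2999877929688, -124.5999984741211]), (688.8, -203.6, 31.2, [688.0, -203.39999389648438]), (606.6, 56.3, 38.3, [609.2000122070312, 53.599998474121094])] [ 622.81285557 -176.47458395  342.98372307]
(array([-0.0022, -0.0058,  0.4563]), np.float64(-0.0002))
```

Emit:
step_arm:
  linear:
    - [-0.0045,-0.006,0.1]
    - [-0.0045,-0.006,0.25]
    - [-0.0045,-0.006,0.38]
    - [-0.0045,-0.006,0.45]
    - [-0.0045,-0.006,0.456]
    - [-0.0045,-0.006,0.456]
  turn: [0,0,0,0,0,0]

```text
time_s: 21.35
ee_pos: [690.4, -204.2, 56.7]
ee_rot: [180.0, 0.1, 159.5]
force: [0.2, -1.0, -0.2]
gripper_width: 91.4
gripper_force: 0.0
```

Emit:
step_arm:
  linear:
    - [0,0,0]
    - [0,0,0]
    - [0,0,0]
    - [0,0,0]
    - [0,0,0]
    - [0,0,0]
    - [0,0,0]
    - [0,0,0]
  turn: [0,0,0,0,0,0,0,0]
  fingers: 1
  force: 20

```text
time_s: 22.35
ee_pos: [689.9, -204.1, 56.2]
ee_rot: [180.0, 0.0, 159.5]
force: [-0.7, -0.5, 4.5]
gripper_width: 60.4
gripper_force: 20.0
```

Emit:
step_arm:
  linear:
    - [0,0,-0.05]
    - [0,0,-0.15]
    - [0,0,-0.3]
    - [0,0,-0.4]
    - [0,0,-0.4]
    - [0,0,-0.4]
  turn: [0,0,0,0,0,0]

```text
time_s: 23.1
ee_pos: [688.8, -203.7, 174.0]
ee_rot: [-180.0, -0.2, 159.5]
force: [-0.6, -0.1, -1.8]
gripper_width: 60.5
gripper_force: 20.0
```

```bash
python3 - <<'E'
from h import *
s=env.state();print(s['ee_pos'],s['ee_rot'],s['gripper_width'],s['force'])
print(move((628.2,-83.9,s['ee_pos'][2]),129.45))
E
```

```text
[ 688.77726218 -203.69811453  174.02320437] [-1.79997122e+02 -1.76577557e-01  1.59470733e+02] 60.50288342267654 [-0.61657616 -0.0693014  -1.83885686]
(array([0.3291, 0.3032, 0.001 ]), np.float64(0.0834))
```

Emit:
step_arm:
  linear:
    - [0.05,0.046,0]
    - [0.13,0.12,0]
    - [0.22,0.2,0]
    - [0.29,0.267,0]
    - [0.328,0.303,0]
    - [0.328,0.303,0]
    - [0.328,0.303,0]
    - [0.328,0.303,0]
    - [0.328,0.303,0]
  turn: [0.015,0.035,0.055,0.07,0.0834,0.0834,0.0834,0.0834,0.0834]

```text
time_s: 24.22
ee_pos: [629.6, -85.0, 175.4]
ee_rot: [-180.0, -0.0, 129.4]
force: [0.8, -0.1, -1.1]
gripper_width: 60.3
gripper_force: 20.0
```

```bash
python3 - <<'E'
from h import *
s=env.state();print(s['ee_pos'],s['ee_rot'],s['gripper_width'],s['force'])
print(move((628.4,-84.2,126),129.45))
E
```

```text
[629.57064989 -84.97811398 175.442885  ] [-1.79990149e+02 -1.27871934e-02  1.29424878e+02] 60.25396195241006 [ 0.76004041 -0.05079641 -1.13972093]
(array([ 0.0044, -0.0013,  0.1648]), np.float64(-0.0001))
```

Emit:
step_arm:
  linear:
    - [0.004,-0.001,0.05]
    - [0.004,-0.001,0.12]
    - [0.004,-0.001,0.165]
    - [0.004,-0.001,0.165]
    - [0.004,-0.001,0.165]
  turn: [0,0,0,0,0]

```text
time_s: 24.85
ee_pos: [628.9, -83.8, 126.7]
ee_rot: [180.0, 0.0, 129.4]
force: [-0.8, 0.0, -0.5]
gripper_width: 60.3
gripper_force: 20.0
```

```bash
python3 - <<'E'
from h import *
s=env.state();print(s['ee_pos'],s['ee_rot'],s['force'])
print(move((628.4,-84.2,104),129.45))
E
```

```text
[628.89878913 -83.75670632 126.67638142] [1.79956989e+02 4.12096809e-02 1.29445915e+02] [-0.84358415  0.00439327 -0.52499035]
(array([-0.    , -0.0023,  0.0756]), np.float64(-0.0))
```

Emit:
step_arm:
  linear:
    - [0,-0.001,0.02]
    - [0,-0.001,0.04]
    - [0,-0.001,0.06]
    - [0,-0.001,0.075]
    - [0,-0.001,0.075]
  turn: [0,0,0,0,0]

```text
time_s: 25.48
ee_pos: [627.9, -83.8, 103.2]
ee_rot: [-180.0, -0.0, 129.4]
force: [-0.7, -0.2, -0.8]
gripper_width: 60.5
gripper_force: 20.0
```

Emit:
step_arm:
  linear:
    - [0,0,0.01]
    - [0,0,0.02]
    - [0,0,0.029]
    - [0,0,0.029]
  turn: [0,0,0,0]

```text
time_s: 25.98
ee_pos: [628.2, -83.8, 94.9]
ee_rot: [180.0, -0.0, 129.4]
force: [0.1, 0.7, -1.0]
gripper_width: 60.4
gripper_force: 20.0
```

Emit:
step_arm:
  linear:
    - [0,0,0]
    - [0,0,0]
    - [0,0,0]
    - [0,0,0]
  turn: [0,0,0,0]
  fingers: -1

```text
time_s: 26.48
ee_pos: [628.2, -83.9, 95.1]
ee_rot: [180.0, 0.0, 129.4]
force: [-0.1, 0.9, -0.5]
gripper_width: 91.1
gripper_force: 0.0
```

Emit:
step_arm:
  linear:
    - [0,0,-0.1]
    - [0,0,-0.25]
    - [0,0,-0.4]
    - [0,0,-0.5]
    - [0,0,-0.52]
    - [0,0,-0.52]
    - [0,0,-0.52]
  turn: [0,0,0,0,0,0,0]

```text
time_s: 27.35
ee_pos: [627.4, -83.7, 249.0]
ee_rot: [-179.9, -0.2, 129.4]
force: [0.4, 0.9, 0.2]
gripper_width: 91.3
gripper_force: 0.0
```

```bash
python3 - <<'E'
from h import *
s=env.state();print(s['ee_pos'],s['ee_rot'],s['qpos'])
f=grab('wrist');print(lid(f,100))
P=[]
for X in [(536.9,26.8,54),(663.2,-20.1,54),(558.8,-105.5,54)]: print(proj(f,X))
print(move((455,-310,270),129.45),move((455,-310,270),60))
E
```

```text
[627.42424934 -83.73640832 249.01999286] [-1.79866912e+02 -1.55234871e-01  1.29446789e+02] [-8.64512715e+00  2.32220848e+01  7.97658600e+01  4.75879876e-03
  7.72164778e+01 -4.80931579e+01]
[(626.7, -82.2, 30.3, [626.5999755859375, -81.5999984741211]), (608.6, 27.7, 30.9, [608.0999755859375, 27.899999618530273]), (418.4, -101.6, 34.2, [418.1000061035156, -101.0999984741211])]
[[259.0010325   60.80357014]]
[[311.69255381 158.0579811 ]]
[[206.90564821 157.82150655]]
(array([-0.2168, -0.9234, -0.068 ]), np.float64(-0.0)) (array([-0.2168, -0.9234, -0.068 ]), np.float64(0.1929))
```

Emit:
step_arm:
  linear:
    - [-0.217,-0.923,-0.068]
    - [-0.217,-0.923,-0.068]
    - [-0.217,-0.923,-0.068]
    - [-0.217,-0.923,-0.068]
    - [-0.217,-0.923,-0.068]
    - [-0.217,-0.923,-0.068]
    - [-0.217,-0.923,-0.068]
    - [-0.217,-0.923,-0.068]
    - [-0.217,-0.923,-0.068]
  turn: [0.193,0.193,0.193,0.193,0.193,0.193,0.193,0.193,0.193]

```text
time_s: 28.52
ee_pos: [455.7, -309.9, 270.8]
ee_rot: [-179.9, -0.0, 60.1]
force: [0.3, 0.9, 0.2]
gripper_width: 91.0
gripper_force: 0.0
```

```bash
python3 - <<'E'
from h import *
s=env.state();print(s['ee_pos'],s['ee_rot'])
f=grab('wrist');cv2.imwrite('pics/w10.png',cv2.resize(f['color'],(800,600),interpolation=cv2.INTER_CUBIC))
import pickle;pickle.dump(f,open('w10.pkl','wb'))
E
```

```text
[ 455.66504444 -309.86355697  270.80727068] [-1.79933749e+02 -9.77746859e-03  6.00508113e+01]
```

View pics/w10.png

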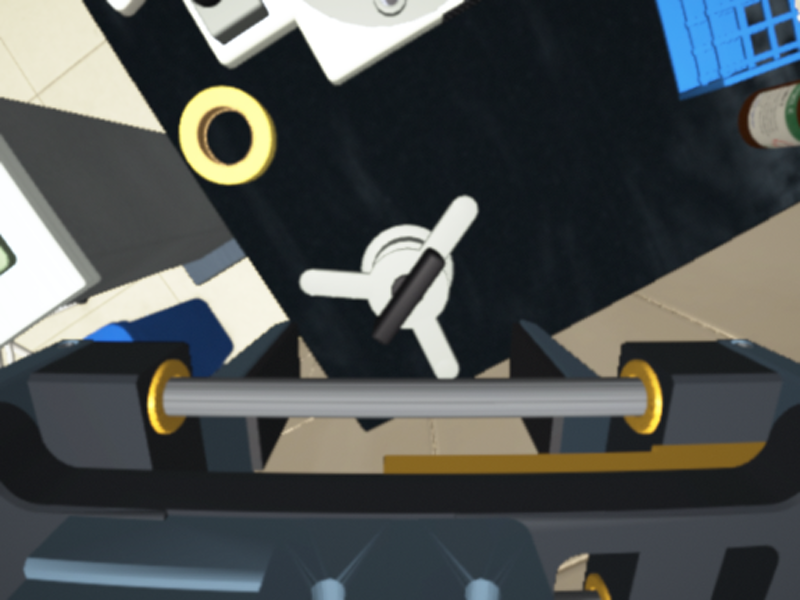

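The picture shows the hold-down: bar from (435,253) to (383,338), arm ends at (466,205), (310,281) and (450,373). The +x arm points to the upper right.

```bash
python3 - <<'E'
from h import *
import pickle
f=pickle.load(open('w10.pkl','rb')); c=f['color']; g=cv2.cvtColor(c,cv2.COLOR_BGR2GRAY)
h=cv2.cvtColor(c,cv2.COLOR_BGR2HSV)
a=cv2.inRange(h,(0,0,140),(180,45,255)); 
v,u=np.nonzero(a[110:243,185:315]); X=plane(f,np.c_[u+185,v+110],87)[:,:2]
C=plane(f,np.array([(408,294)])*.64,110)[0,:2]
# iterate: centre from arm tips (extreme 12 mm of each arm)
tips0=plane(f,np.array([(466,206),(310,281),(450,372)])*.64,87)[:,:2]
for it in range(4):
    T=[]
    for t in tips0:
        e=(t-C)/np.linalg.norm(t-C); n=np.array([-e[1],e[0]]); r=(X-C)@e; l=(X-C)@n
        b=(abs(l)<14)&(r>45)&(r<95); T.append((X[b].mean(0),np.percentile(r[b],99.5),l[b].min(),l[b].max()))
    M=np.array([t[0] for t in T]); C=M.mean(0); tips0=M
d=M-C; print('C',C.round(1),np.hypot(*d.T).round(1),np.degrees(np.arctan2(d[:,1],d[:,0])).round(2)); print([np.round(t[1:],1).tolist() for t in T])
# bar: dark top
for p in [(435,253),(383,338)]: print(plane(f,np.array(p)*.64,123)[0].round(1))
E
```

```text
C [ 453.3 -316.1] [65.3 65.3 64.9] [ 25.39 145.77 -94.39]
[[86.9, -11.0, 13.7], [87.2, -10.6, 10.8], [87.0, -10.3, 10.5]]
[ 487.7 -296.5  123. ]
[ 422.8 -333.1  123. ]
```

```bash
python3 - <<'E'
from h import *
print(move((453.6,-316,180),25.6))
E
```

```text
(array([-0.0214,  0.0043,  0.3032]), np.float64(0.0957))
```

Emit:
step_arm:
  linear:
    - [-0.021,0.004,0.1]
    - [-0.021,0.004,0.2]
    - [-0.021,0.004,0.3]
    - [-0.021,0.004,0.3]
    - [-0.021,0.004,0.3]
    - [-0.021,0.004,0.3]
  turn: [0.0957,0.0957,0.0957,0.0957,0.0957,0.0957]

```text
time_s: 29.32
ee_pos: [454.0, -316.2, 181.8]
ee_rot: [180.0, -0.0, 25.6]
force: [0.0, -0.9, 0.7]
gripper_width: 91.6
gripper_force: 0.0
```

```bash
python3 - <<'E'
from h import *
s=env.state();print(s['ee_pos'],s['ee_rot'])
print(move((453.6,-316,110),25.6))
f=grab('wrist')
a=np.radians(25.6); b=np.array([np.cos(a),np.sin(a)])
print([proj(f,(*(np.array([453.6,-316])+k*40*b),123)).round(1).tolist() for k in(-1,0,1)])
g=cv2.cvtColor(f['color'],cv2.COLOR_BGR2GRAY)
cv2.imwrite('pics/w11.png',cv2.resize(f['color'],(800,600),interpolation=cv2.INTER_CUBIC))
E
```

```text
[ 453.95291816 -316.21094538  181.80931421] [ 1.79955524e+02 -2.68375179e-02  2.55785976e+01]
(array([-0.0009, -0.0013,  0.2394]), np.float64(-0.0001))
[[[259.3, 255.1]], [[259.3, 210.9]], [[259.2, 162.3]]]
```

View pics/w11.png

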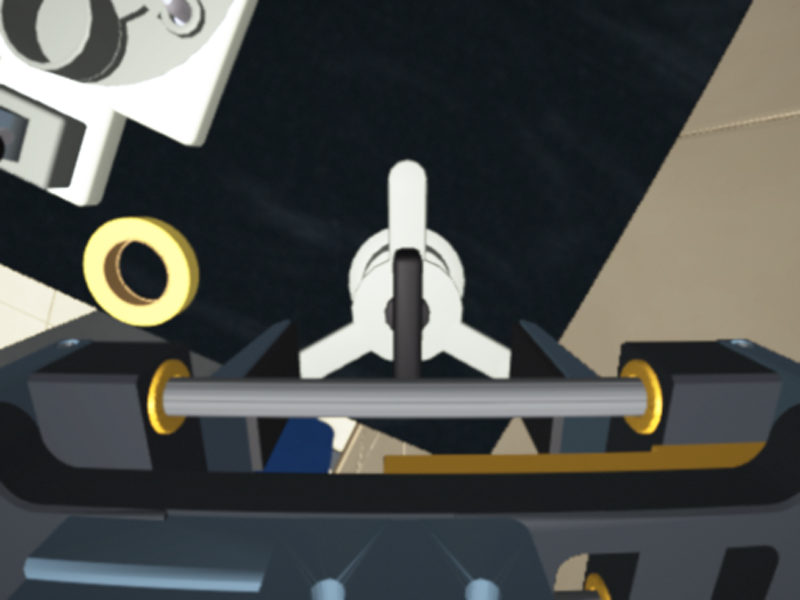

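The bar is centred between the fingers, upright at column 407. I'll descend and grip it.

Emit:
step_arm:
  linear:
    - [-0.001,0.001,0.08]
    - [-0.001,0.001,0.16]
    - [-0.001,0.001,0.22]
    - [-0.001,0.001,0.237]
    - [-0.001,0.001,0.237]
    - [-0.001,0.001,0.237]
  turn: [0,0,0,0,0,0]

```text
time_s: 30.12
ee_pos: [454.1, -316.9, 111.3]
ee_rot: [179.9, -0.1, 25.5]
force: [0.9, 0.2, 0.8]
gripper_width: 91.6
gripper_force: 0.0
```

Emit:
step_arm:
  linear:
    - [0,0,0]
    - [0,0,0]
    - [0,0,0]
    - [0,0,0]
    - [0,0,0]
    - [0,0,0]
    - [0,0,0]
    - [0,0,0]
    - [0,0,0]
    - [0,0,0]
    - [0,0,0]
    - [0,0,0]
  turn: [0,0,0,0,0,0,0,0,0,0,0,0]
  fingers: 1
  force: 45

```text
time_s: 31.62
ee_pos: [453.5, -316.5, 110.3]
ee_rot: [180.0, -0.0, 25.5]
force: [0.8, -0.5, -1.8]
gripper_width: 15.8
gripper_force: 45.0
```

```bash
python3 - <<'E'
from h import *
s=env.state();print(s['ee_pos'],s['ee_rot'],s['gripper_width'],s['gripper_force'],s['force'])
E
```

```text
[ 453.5444296  -316.51835318  110.28880877] [ 1.79997546e+02 -6.53081240e-03  2.55156226e+01] 15.799988974974001 44.99127745628357 [ 0.78331254 -0.51774261 -1.77315596]
```

Emit:
step_arm:
  linear:
    - [0,0,-0.05]
    - [0,0,-0.12]
    - [0,0,-0.25]
    - [0,0,-0.4]
    - [0,0,-0.4]
    - [0,0,-0.4]
  turn: [0,0,0,0,0,0]

```text
time_s: 32.38
ee_pos: [452.7, -315.9, 229.8]
ee_rot: [-179.9, 0.0, 25.5]
force: [0.4, 0.7, -3.5]
gripper_width: 16.0
gripper_force: 45.0
```

```bash
python3 - <<'E'
from h import *
s=env.state();print(s['ee_pos'],s['ee_rot'],s['gripper_width'],s['force'])
print(move((586.3,-32.9,225),119.4))
E
```

```text
[ 452.7204305  -315.94043323  229.79888501] [-1.79904277e+02  4.55367929e-02  2.55147419e+01] 15.999705232506438 [ 0.37290488  0.68614786 -3.53806513]
(array([ 0.8082, -0.6596,  0.0165]), np.float64(-0.2608))
```

Emit:
step_arm:
  linear:
    - [0.06,-0.049,0]
    - [0.15,-0.122,0]
    - [0.25,-0.204,0]
    - [0.35,-0.286,0]
    - [0.45,-0.367,0]
    - [0.55,-0.449,0]
    - [0.65,-0.53,0]
    - [0.74,-0.604,0]
    - [0.808,-0.66,0.015]
    - [0.808,-0.66,0.015]
    - [0.808,-0.66,0.015]
    - [0.808,-0.66,0.015]
    - [0.808,-0.66,0.015]
    - [0.808,-0.66,0.015]
  turn: [-0.02,-0.045,-0.07,-0.095,-0.12,-0.145,-0.17,-0.195,-0.22,-0.24,-0.255,-0.261,-0.261,-0.261]

```text
time_s: 34.12
ee_pos: [586.4, -33.4, 224.7]
ee_rot: [-179.9, -0.1, 119.4]
force: [0.3, -0.5, -1.9]
gripper_width: 16.0
gripper_force: 45.0
```

```bash
python3 - <<'E'
from h import *
s=env.state();print(s['ee_pos'],s['ee_rot'],s['gripper_width'],s['force'])
print(move((586.3,-32.9,190),119.4))
f=grab('wrist');c=f['color']
cv2.imwrite('pics/w12.png',cv2.resize(c,(800,600),interpolation=cv2.INTER_CUBIC))
# hold-down arms in hand
h=cv2.cvtColor(c,cv2.COLOR_BGR2HSV)
zA=s['ee_pos'][2]-88+65
a=np.radians(s['ee_rot'][2]);print('arm tip pred',proj(f,(s['ee_pos'][0]+89*np.cos(a),s['ee_pos'][1]+89*np.sin(a),zA)))
print('lids',lid(f,100))
import pickle;pickle.dump(f,open('w12.pkl','wb'))
E
```

```text
[586.39875221 -33.39272955 224.74225133] [-1.79893481e+02 -7.90036652e-02  1.19437692e+02] 16.004791035820638 [ 0.28329427 -0.49791187 -1.9031659 ]
(array([0.0014, 0.0007, 0.1158]), np.float64(0.0001))
arm tip pred [[258.43620315  92.1403159 ]]
lids [(414.2, -85.7, 34.5, [413.5, -86.69999694824219]), (608.1, 28.0, 30.7, [607.7999877929688, 28.0])]
```

View pics/w12.png

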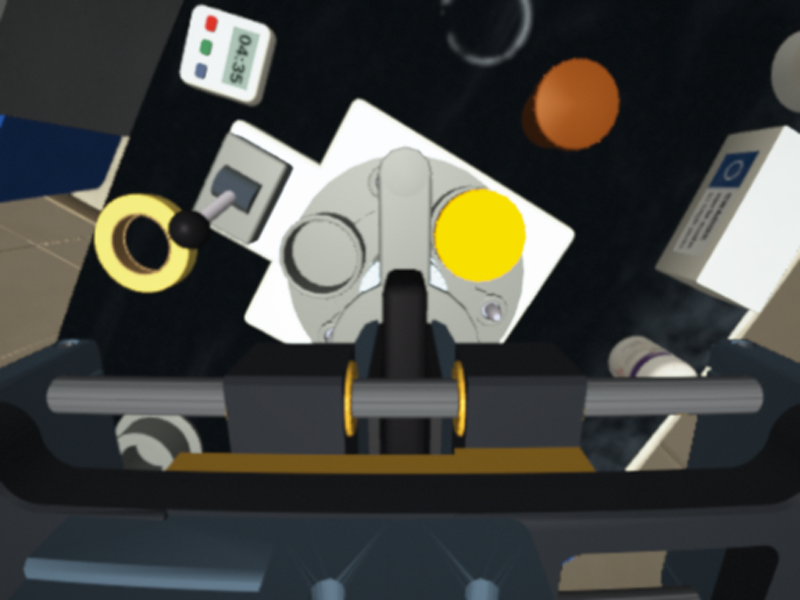

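The hold-down is over the hub with its arm at (405,146), between the two wells, in line with the slot. I'll lower it step by step.

Emit:
step_arm:
  linear:
    - [0.002,0.001,0.05]
    - [0.002,0.001,0.1]
    - [0.002,0.001,0.116]
    - [0.002,0.001,0.116]
    - [0.002,0.001,0.116]
  turn: [0,0,0,0,0]

```text
time_s: 34.8
ee_pos: [587.3, -32.7, 191.4]
ee_rot: [180.0, 0.0, 119.5]
force: [-0.8, -0.5, -2.3]
gripper_width: 15.9
gripper_force: 45.0
```

Emit:
step_arm:
  linear:
    - [0,0,0.015]
    - [0,0,0.03]
    - [0,0,0.045]
    - [0,0,0.045]
    - [0,0,0.045]
  turn: [0,0,0,0,0]

```text
time_s: 35.42
ee_pos: [587.0, -32.7, 177.6]
ee_rot: [180.0, -0.0, 119.5]
force: [0.5, 0.3, -2.2]
gripper_width: 15.8
gripper_force: 45.0
```

```bash
python3 - <<'E'
from h import *
s=env.state();print(s['ee_pos'],s['ee_rot'],s['gripper_width'],s['force'],s['torque'])
print(move((586.3,-32.9,150),119.4))
E
```

```text
[586.98784305 -32.70632563 177.55517813] [ 1.79992915e+02 -2.35046103e-03  1.19477204e+02] 15.774373548600433 [ 0.51844404  0.29507947 -2.23316629] [-0.12168368 -0.01919178  0.02121364]
(array([ 0.0006, -0.0023,  0.0919]), np.float64(0.0002))
```

Emit:
step_arm:
  linear:
    - [0,-0.001,0.012]
    - [0,-0.001,0.024]
    - [0,-0.001,0.036]
    - [0,-0.001,0.036]
    - [0,-0.001,0.036]
  turn: [0,0,0,0,0]

```text
time_s: 36.05
ee_pos: [586.8, -32.9, 166.8]
ee_rot: [180.0, 0.0, 119.5]
force: [-0.8, -0.5, -3.6]
gripper_width: 15.9
gripper_force: 45.0
```

Free so far. I'll continue to about 143.

Emit:
step_arm:
  linear:
    - [0,0,0.015]
    - [0,0,0.03]
    - [0,0,0.045]
    - [0,0,0.06]
    - [0,0,0.078]
    - [0,0,0.078]
    - [0,0,0.078]
  turn: [0,0,0,0,0,0,0]

```text
time_s: 36.92
ee_pos: [586.7, -32.9, 143.4]
ee_rot: [180.0, 0.0, 119.5]
force: [0.8, -0.3, -3.1]
gripper_width: 16.2
gripper_force: 45.0
```

Emit:
step_arm:
  linear:
    - [0,0,0.003]
    - [0,0,0.006]
    - [0,0,0.006]
  turn: [0,0,0]

```text
time_s: 37.3
ee_pos: [586.7, -32.9, 141.5]
ee_rot: [180.0, -0.0, 119.5]
force: [-0.0, -0.4, -2.3]
gripper_width: 15.5
gripper_force: 45.0
```

```bash
python3 - <<'E'
from h import *
s=env.state();print(s['ee_pos'],s['ee_rot'],s['force'],s['torque'],s['qpos'][5])
E
```

```text
[586.65773151 -32.85100894 141.51685246] [ 1.79995100e+02 -5.52598499e-03  1.19474895e+02] [-0.0352306  -0.42751661 -2.28062764] [-0.07004817  0.06175642 -0.07564102] -33.80941518992174
```

Emit:
step_arm:
  linear:
    - [0,0,0]
    - [0,0,0]
    - [0,0,0]
    - [0,0,0]
    - [0,0,0]
    - [0,0,0]
    - [0,0,0]
    - [0,0,0]
    - [0,0,0]
    - [0,0,0]
  turn: [0.015,0.03,0.045,0.06,0.075,0.09,0.105,0.12,0.128,0.128]

```text
time_s: 38.55
ee_pos: [586.8, -32.9, 141.6]
ee_rot: [180.0, -0.0, 73.4]
force: [-1.1, 0.1, -2.3]
gripper_width: 15.9
gripper_force: 45.0
```

```bash
python3 - <<'E'
from h import *
s=env.state();print(s['ee_pos'],s['ee_rot'],s['force'],s['torque'],s['qpos'][5])
E
```

```text
[586.77893485 -32.86982562 141.61542793] [ 1.79983012e+02 -8.78993857e-03  7.34303017e+01] [-1.13932382  0.13509779 -2.26907438] [-0.06333105  0.07860281  0.00783296] 12.236795821215111
```

Emit:
step_arm:
  linear:
    - [0,0,0]
    - [0,0,0]
    - [0,0,0.008]
    - [0,0,0.016]
    - [0,0,0.024]
    - [0,0,0.03]
    - [0,0,0.03]
  turn: [0.008,0.011,0.011,0.011,0.011,0.011,0.011]

```text
time_s: 39.42
ee_pos: [586.6, -32.9, 133.2]
ee_rot: [180.0, -0.0, 69.4]
force: [-1.8, 0.7, 3.7]
gripper_width: 15.7
gripper_force: 45.0
```

```bash
python3 - <<'E'
from h import *
s=env.state();print(s['ee_pos'],s['ee_rot'],s['force'],s['torque'],s['gripper_width'])
E
```

```text
[586.60581941 -32.86627079 133.1962551 ] [ 1.79990641e+02 -7.39883338e-03  6.94438782e+01] [-1.77404652  0.67446475  3.7169972 ] [-2.16888964e-04  4.98434748e-01 -4.65293233e-04] 15.660588057404276
```

Emit:
step_arm:
  linear:
    - [0,0,0.003]
    - [0,0,0.005]
    - [0,0,0.005]
  turn: [0,0,0]

```text
time_s: 39.8
ee_pos: [586.7, -32.9, 133.1]
ee_rot: [179.9, -0.0, 69.4]
force: [-3.9, 0.1, 11.2]
gripper_width: 15.9
gripper_force: 45.0
```

Emit:
step_arm:
  linear:
    - [0,0,0]
    - [0,0,0]
    - [0,0,0]
    - [0,0,0]
  turn: [0,0,0,0]
  fingers: -0.4

```text
time_s: 40.3
ee_pos: [586.7, -32.9, 130.8]
ee_rot: [-180.0, -0.0, 69.4]
force: [1.4, -0.3, -0.0]
gripper_width: 53.0
gripper_force: 0.0
```

Emit:
step_arm:
  linear:
    - [0,0,-0.1]
    - [0,0,-0.25]
    - [0,0,-0.4]
    - [0,0,-0.4]
    - [0,0,-0.4]
  turn: [0,0,0,0,0]

```text
time_s: 40.92
ee_pos: [586.2, -32.9, 250.3]
ee_rot: [-179.9, 0.0, 69.4]
force: [0.6, 0.2, -0.1]
gripper_width: 63.8
gripper_force: 0.0
```

```bash
python3 - <<'E'
from h import *
s=env.state();print(s['ee_pos'],s['ee_rot'],s['force'])
f=grab('wrist');t=grab('top')
a=cv2.resize(f['color'],(500,375),interpolation=cv2.INTER_CUBIC); b=cv2.resize(t['color'][155:265,220:330],(375,375),interpolation=cv2.INTER_CUBIC)
cv2.imwrite('pics/w13.png',cv2.resize(np.hstack([a,b]),(796,341)))
for k in (-50.55,69.45,189.45):
    r=np.radians(k); print(proj(f,(586.3+89*np.cos(r),-32.9+89*np.sin(r),44+65)).round(1), proj(t,(586.3+89*np.cos(r),-32.9+89*np.sin(r),44+65)).round(1))
E
```

```text
[586.16684567 -32.87638086 250.2678842 ] [-1.79928484e+02  1.98973252e-02  6.94352153e+01] [ 0.57500622  0.2452632  -0.10573436]
[[326.  224.6]] [[288.1 176.5]]
[[259.5 104. ]] [[236.8 184.5]]
[[193.1 224.6]] [[269.6 224.8]]
```

View pics/w13.png

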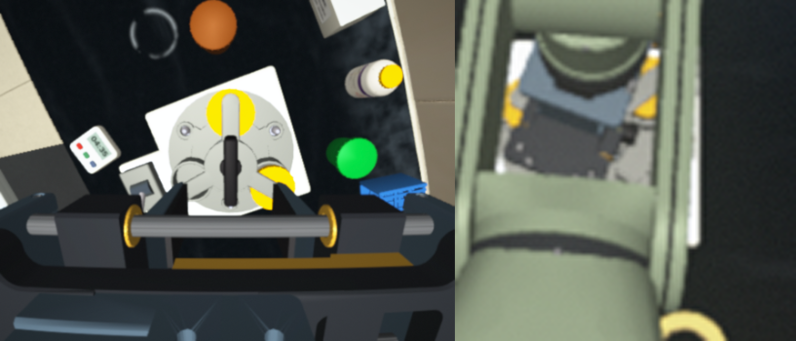

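The left half shows arms over both filled wells: yellow lids at (230,112) and (270,185), bar vertical at (231,170). In the top view the arm blocks the mixer. Now I'll locate the lever ball from the stored wrist views.

```bash
python3 - <<'E'
from h import *
import pickle
f=pickle.load(open('w2.pkl','rb'));g=pickle.load(open('w12.pkl','rb'))
a,A=darkblob(f,217*.64,321*.64,11,t=40);b,B=darkblob(g,189*.64,228*.64,14,t=40)
print(a*1.5625,A,b*1.5625,B,tri(f,a,g,b),tri(f,np.array((217,321.))*.64,g,np.array((189,228.))*.64))
print(move((441,-118,180),0))
E
```

```text
[216.23552428 320.60311167] 375.46875 [190.81257513 228.75906867] 516.6875 (array([457.87046791, -46.8174707 , 143.15709008]), np.float64(0.0279224067556251)) (array([446.61217265, -55.00048837, 118.18515666]), np.float64(0.08063153695285448))
(array([-0.4352, -0.3515,  0.2326]), np.float64(0.1929))
```

```bash
python3 - <<'E'
from h import *
import pickle
f=pickle.load(open('w2.pkl','rb'));g=pickle.load(open('w12.pkl','rb'));t=grab('top');sd=grab('side')
t0=cv2.imread('top0raw.png'); s0=cv2.imread('side0raw.png')
def loc(im,u,v,r=5):
    h=cv2.cvtColor(im,cv2.COLOR_BGR2GRAY)[v-r:v+r+1,u-r:u+r+1]; return h
print(loc(t0,275,244,6)); print(loc(s0,290,186,8))
from scipy.optimize import least_squares
O=[(f,np.array((217,321))*.64),(g,np.array((189.5,228.5))*.64),(t,np.array((430,382.5))*.64)]
r=least_squares(lambda X:np.concatenate([proj(v,X)[0]-p for v,p in O]),[441,-62,100]);print(r.x,r.fun.round(1)); print(proj(sd,r.x))
E
```

```text
[[181 179 179 177 178 175 185 233 250 244 186  69  43]
 [176 176 175 175 174 170 169 229 252 244 184  69  42]
 [167 177 177 175 157 135 141 224 253 245 183  69  45]
 [151 176 159 131 102  79  88 159 221 233 183  69  43]
 [140 157 117  73  55  47  51  74 125 189 173  70  43]
 [123 121  71  52  49  53  52  49  64 129 133  60  45]
 [130 100  54  51  56  63  61  52  52  80  84  49  45]
 [150 105  52  52  61  68  65  57  52  64  66  48  45]
 [158 120  57  48  58  64  62  54  50  67  69  48  47]
 [154 142  83  51  50  53  52  47  63 111 111  54  45]
 [151 168 133  83  55  50  50  76 137 185 157  64  44]
 [154 182 170 141 110  93  96 178 236 234 174  67  42]
 [161 181 181 175 164 156 149 222 252 241 174  65  41]]
[[ 24  21  18  15  18  17  16  19  20  19  19  19  18  18  19  18  22]
 [ 18  19  19  19  20  17  18  19  19  21  17  20  22  15  16  15  19]
 [ 20  17  22  18  19  19  17  24  25  27  22  19  20  20  19  17  20]
 [ 22  15  21  21  21  20  21  27  34  34  31  23  20  23  17  19  16]
 [ 21  20  20  20  22  20  24  28  37  38  33  28  23  20  19  18  20]
 [ 19  20  20  20  19  21  22
[... 226 characters left out ...]
 41  25  20  17  18  24  38]
 [ 21  18  18  22  21  16  33  64  94 105  82  42  22  28  46  74  96]
 [ 22  16  20  17  20  21  42  89 133 145 118  62  44  72 106 142 167]
 [ 20  18  22  17  18  20  47  99 148 163 132  79  91 139 172 193 202]
 [ 21  18  18  16  17  20  45  97 147 166 137 104 143 189 209 209 198]
 [ 20  18  17  16  19  19  38  90 143 165 141 134 179 210 214 199 166]
 [ 21  20  19  19  22  20  37  87 140 163 146 153 197 215 214 185 135]
 [ 20  20  20  22  22  21  39  87 140 164 146 157 197 214 212 182 130]
 [ 24  43  54  56  56  58  63  95 142 165 149 146 177 199 205 187 145]]
[440.02168972 -60.46118792 102.20453687] [ 0.8  0.4 -0.5 -0.1 -1.2  0.5]
[[291.24389094 184.24156671]]
```

Emit:
step_arm:
  linear:
    - [-0.438,-0.351,0.15]
    - [-0.438,-0.351,0.15]
    - [-0.438,-0.351,0.15]
    - [-0.438,-0.351,0.15]
    - [-0.438,-0.351,0.15]
    - [-0.438,-0.351,0.15]
    - [-0.438,-0.351,0.15]
    - [-0.438,-0.351,0.15]
    - [-0.438,-0.351,0.15]
  turn: [0.193,0.193,0.193,0.193,0.193,0.193,0.193,0.193,0.193]
  fingers: 1
  force: 20

```text
time_s: 42.25
ee_pos: [441.8, -118.8, 205.7]
ee_rot: [-180.0, 0.0, 0.0]
force: [-0.1, -0.3, -0.3]
gripper_width: 0.0
gripper_force: 0.0
```

```bash
python3 - <<'E'
from h import *
s=env.state();print(s['ee_pos'],s['ee_rot'],s['gripper_width'])
f=grab('wrist');cv2.imwrite('pics/w14.png',cv2.resize(f['color'],(800,600),interpolation=cv2.INTER_CUBIC))
print(move((440,-118,100),0))
print('ball pred',proj(f,(440,-60.5,102))*1.5625)
for z in (144,152): print(z,[ (proj(f,(586.5+k*np.cos(np.radians(69.45)),-32.9+k*np.sin(np.radians(69.45)),z))*1.5625).round(1).tolist() for k in (-40,40)])
E
```

```text
[ 441.75135812 -118.84652255  205.65526205] [-1.7998057e+02  4.3815852e-02  2.8680633e-02] 0.03825994798769839
(array([-0.0059, -0.0028,  0.3525]), np.float64(0.0001))
ball pred [[313.01043216 308.13532659]]
144 [[[301.1, 57.3]], [[138.5, -2.3]]]
152 [[[296.9, 51.9]], [[127.9, -9.7]]]
```

View pics/w14.png

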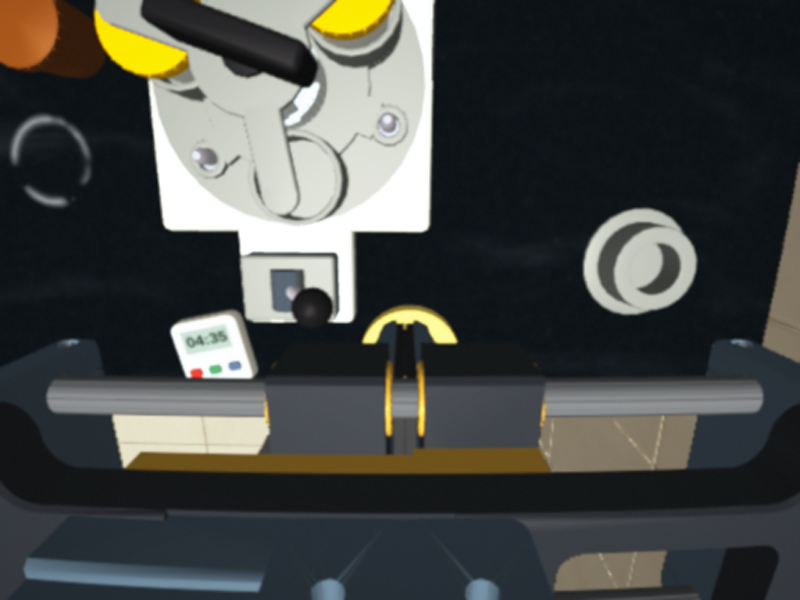

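The ball at (312,307) matches the prediction, and the arms lie over all three wells. I've used all my pictures, so from here I'll use numbers only.

Emit:
step_arm:
  linear:
    - [-0.006,0,0.1]
    - [-0.006,0,0.2]
    - [-0.006,0,0.3]
    - [-0.006,0,0.352]
    - [-0.006,0,0.352]
    - [-0.006,0,0.352]
  turn: [0,0,0,0,0,0]

```text
time_s: 43.05
ee_pos: [440.7, -119.1, 101.0]
ee_rot: [180.0, -0.1, -0.0]
force: [0.1, -0.2, -0.1]
gripper_width: 0.8
gripper_force: 0.0
```

Emit:
step_arm:
  linear:
    - [0,-0.04,0]
    - [0,-0.08,0]
    - [0,-0.11,0]
    - [0,-0.14,0]
    - [0,-0.17,0]
    - [0,-0.2,0]
    - [0,-0.22,0]
    - [0,-0.24,0]
    - [0,-0.24,0]
  turn: [0,0,0,0,0,0,0,0,0]

```text
time_s: 44.18
ee_pos: [439.9, -46.3, 100.2]
ee_rot: [-180.0, 0.0, -0.0]
force: [-0.0, 0.6, 0.4]
gripper_width: 0.2
gripper_force: 0.0
```

Emit:
step_arm:
  linear:
    - [0,-0.02,0]
    - [0,-0.035,0]
    - [0,-0.045,0]
    - [0,-0.05,0]
    - [0,-0.05,0]
  turn: [0,0,0,0,0]

```text
time_s: 44.8
ee_pos: [440.2, -31.7, 100.4]
ee_rot: [-180.0, 0.0, -0.0]
force: [-0.5, 0.3, -0.2]
gripper_width: -0.1
gripper_force: 0.0
```

```bash
python3 - <<'E'
from h import *
f=grab('wrist');s=env.state();print(s['ee_pos'],s['force'],s['torque'])
for y in (-60.5,-20,-10,-4): print(y,proj(f,(440,y,102)).round(1))
g=cv2.cvtColor(f['color'],cv2.COLOR_BGR2GRAY)
q=proj(f,(440,-4,102))[0].astype(int); print(q); print(g[q[1]-24:q[1]+25:3,q[0]-36:q[0]+60:3])
E
```

```text
[440.2219875  -31.76243696 100.48358661] [-0.20647098 -0.51771455  0.8077524 ] [-0.05518066  0.18663449  0.02871629]
-60.5 [[307.6 242.2]]
-20 [[240.6 242.3]]
-10 [[224.1 242.3]]
-4 [[214.2 242.3]]
[214 242]
[[ 11  11  12  11  12  12  12  11  11  10  27 205 218 119 139 140 139 139
  139 139 136  50  28  28  30  18  12  46  12  25  29  27]
 [ 11  11  11  14  13  13  14  14  14  14  14  16  16  15  15  15  15  15
   15  15  15  14  15  15  30  18  11  36  11  22  29  13]
 [ 10  10  13  14  14  13  14  13  14  13  11  13  14  13  14  14  14  14
   14  14  14  14  16  14  30  16  11  32  11  22  28  14]
 [ 18  15  13  13  14  14  13  13  13  13  13  14  14  14  14  14  14  14
   15  14  13  14  14  14  30  15  12  32  12  20  28  13]
 [ 44  14  13  13  14  13  15  13  14  14  13  13  14  12  13  13  13  15
   14  13  13  14  14  16  32  15  11  31   9  19  33  17]
 [ 14  14  14  14  13  14  14  14  13  14  14  14  14  14  14  13  14  14
   14  13  13  14  13  33  48  12  12  32  11  16  64  25]
 [ 14  13  14  12  14  14  14  14  13  14  15  14  14  13  14  13  13  14
   13  13  14  13  1
[... 669 characters left out ...]
3  87  80  79  79  80  80 109  95]
 [ 52  52  52  53  52  52  53  53  52  53  53  52  52  53  54  53  53  53
   53  54  54  54  54 137 103  92  92  92  92  92 114 106]
 [ 52  52  52  51  53  52  52  52  54  52  52  53  53  53  54  54  53  54
   53  54  54  53  53 149 100  87  87  87  87  87 128 119]
 [ 51  52  51  52  53  52  52  53  52  53  52  52  53  53  53  53  53  53
   54  53  53  54  54 165 111 103 103 103 103 102 135 129]
 [ 51  51  51  52  51  51  52  53  52  52  53  52  52  51  52  53  52  52
   52  53  53  53  53 162 108  97  97  97  97  97 153 135]
 [ 51  51  52  51  51  52  52  52  52  52  52  53  52  52  52  53  52  53
   51  53  52  52  52 154 107  82  82  80  82  82 134 121]]
```

Emit:
step_arm:
  linear:
    - [0,-0.01,0]
    - [0,-0.02,0]
    - [0,-0.02,0]
  turn: [0,0,0]

```text
time_s: 45.22
ee_pos: [440.3, -27.6, 100.5]
ee_rot: [179.8, -0.0, 0.1]
force: [-0.3, -9.8, 0.0]
gripper_width: 0.1
gripper_force: 4.0
```

It has reached the stop. I'll back off and check.

Emit:
step_arm:
  linear:
    - [0,0.04,0]
    - [0,0.1,0]
    - [0,0.2,0]
    - [0,0.3,-0.1]
    - [0,0.4,-0.4]
    - [0,0.4,-0.4]
    - [0,0.4,-0.4]
    - [0,0.4,-0.4]
  turn: [0,0,0,0,0,0,0,0]

```text
time_s: 46.22
ee_pos: [439.2, -145.4, 219.3]
ee_rot: [-179.9, 0.1, -0.1]
force: [0.2, 0.3, -0.1]
gripper_width: 0.5
gripper_force: 0.0
```

```bash
python3 - <<'E'
from h import *
s=env.state();print(s['time_s'],s['ee_pos'],s['force'])
t=grab('top');sd=grab('side')
g=cv2.cvtColor(t['color'],cv2.COLOR_BGR2GRAY)
for y in (-60.5,-4): 
    q=proj(t,(440,y,102))[0]; print(y,q.round(1)); u,v=q.round().astype(int); print(g[v-6:v+7:2,u-8:u+9:2])
c=t['color'];h=cv2.cvtColor(c,cv2.COLOR_BGR2HSV)
n,l,st,ce=cv2.connectedComponentsWithStats(cv2.inRange(h,(18,120,120),(32,255,255)))
for i in range(1,n):
    if st[i,4]>60: print('yellow',ce[i].round(1),st[i,4],plane(t,ce[i],100)[0].round(1))
E
```

```text
46.225 [ 439.23587655 -145.41939087  219.2821879 ] [ 0.21182385  0.2747208  -0.10929207]
-60.5 [274.  245.4]
[[175 175 176 173 145  89  91  89  91]
 [111 113 177 178 146  90  91  91  91]
 [ 92  91 177 179 142  89  91  91  90]
 [ 91 105 179 178 142  89  92  91  90]
 [ 92 104 179 180 142  93  90  92  92]
 [ 91 102 181 181 145 163  98  90  91]
 [160 164 183 182 146  93  92  91  91]]
-4 [254.4 245.1]
[[ 41  40 137 252 172 177 178 176 177]
 [ 40  39 131 161  56  81 159 150 109]
 [ 41  40  53  48  49  47  78 133  89]
 [ 41  41  47  50  63  51  63 151 150]
 [ 41  37 130  70  43  45 127 149 119]
 [ 39  34 192 228 147 156 183 152  89]
 [ 40  35 198 241 178 184 184 178 164]]
yellow [255.1 123.5] 68 [813.  -1. 100.]
yellow [282.7 182.9] 170 [625.3 -86.1 100. ]
yellow [244.3 188.8] 184 [606.5  28.5 100. ]
```

```bash
python3 -c "
from workcell import env
print(env.job_done())"
```

```text
the job is handed in; nothing more can be done
None
```

I handed the job in at about 46 s: the tray sits on its pegs, both cups stand in wells, the hold-down is locked with an arm over each well, and the lever is thrown to its +y side; no verdict came back.

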